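# Thread the spindle through the newsprint roll

### The job

Mount the newsprint roll in the blue paper dispenser: lift the steel spindle off its wooden rest by the middle of the shaft, enter its tapered nose in the flared brass bush of the dispenser and push it into the roll's core as far as that hold allows. Let go, take a new hold on the wooden handle at the back and push the spindle on through the roll and far bush until it comes up solid against the brake inside, gently, without forcing it, then let go and leave it seated there. Do not knock the other things on the table about.

Things in the scene. Friction and masses are not known exactly. Their poses are not given: they have to be found in the camera images.
- dispenser: Blue steel paper-roll dispenser fixed to the table: base plate 170 x 270 mm, 8 mm thick; two upright cheeks 130 mm wide, 6 mm thick, tops 139 mm up. Origin under the middle of the base, z up; the spindle is pushed in along its +y. One straight bore runs along y at 105 mm height: near brass bush, roll, far brass bush.
- bush_mouth (a point): Centre of the near bush's mouth, in its outer face, on the bore axis, 150 mm from the dispenser's middle towards its -y, 105 mm up; y points into the bore. The bush is 48 mm across here, 34 mm further in, and stands 34 mm out from its cheek. The mouth flares to 38 mm and narrows over 10 mm to a 20.6 mm bore that ends 44 mm in.
- far_mouth (a point): Centre of the far bush's mouth, facing the roll, 256 mm behind bush_mouth on the same axis; flared to 44 mm, narrowing over 12 mm to a 20.6 mm bore with a closed end, in which sits the sprung rubber brake cup that the spindle's nose meets.
- spindle: Steel spindle, 0.3 kg: round shaft 18 mm thick, 325 mm long, its nose tapering over the last 18 mm to 6 mm; then a round wooden handle 30 mm thick, 70 mm long. Origin on the axis at the balance point, 185 mm behind the nose tip, 140 mm ahead of the handle; y runs towards the nose. It starts level on the rest, axis 55 mm above the table.
- spindle_tip (a point): End of the tapered nose, on the axis (185 mm from the spindle's origin along its +y).
- spindle_handle (a point): Middle of the wooden handle, on the axis, 175 mm from the spindle's origin towards its -y, 35 mm from the rear end.
- rest: Wooden spindle rest fixed to the table: board 75 x 270 mm, 12 mm thick, with two V-notched posts 57 mm high, 105 mm either side of its middle (16 mm thick along the spindle, 44 mm wide across); the shaft is free between them. Origin under its middle; y runs along the spindle lying in it.
- roll_center (a point): Middle of the newsprint roll, 90 mm in diameter, 200 mm wide (along y), 0.5 kg, loose, lying between the cheeks on two rest bars with 6 mm endplay either side. The 26 mm bore of its cardboard core lies 7 mm lower than the bushes' axis: the spindle's taper slips in under the top of the core and lifts the roll 1.5 mm.
- jar_a: Glass jar with metal lid, 68 mm wide, 105 mm high. Origin under its middle. Leave alone.
- jar_b: Amber glass jar with red lid, 68 mm wide, 105 mm high. Origin under its middle. Leave alone.
- tub: White open tub, 96 mm wide, 65 mm high. Origin under its middle. Leave alone.
- beaker: Clear plastic cup, 76 mm wide, 100 mm high. Origin under its middle. Leave alone.
- brush: Flat paste brush with red handle end, 215 mm long, 48 mm wide, 14 mm thick, lying. Origin under its steel band. Leave alone.
- ball: Papier-mache ball, 150 mm in diameter, on a cardboard ring. Origin under its middle. Leave alone.
- spare_roll: Spare newsprint roll standing on end, 90 mm wide, 200 mm high. Origin under its middle. Leave alone.
- brake_knob (a point): End of the black brake screw closing the far bush, 352 mm behind bush_mouth, on the axis. The screw is set differently each time: the untouched cup stands anywhere from 272 to 300 mm behind bush_mouth, unseen and not reported. The cup gives 5 mm against a weak spring (1 to 2 N), then sits on a stiff rubber buffer (15 N per mm): home. 5 to 15 N slide the spindle; over 25 N harms the brake.
Not all that is in view belongs to the job. What is shaped like the part that bears roll_center but turquoise is not meant.

How it is judged:
By the outcome, as a careful person would: the job done as asked, in the order asked, and still so for the second after the job is handed in, with the robot touching nothing.
It also fails if it takes over 67 s, if anything falls off the work surface, if the arm or the gripper's body presses on something with over 40 N, if the wrist force passes 120 N, or if a joint passes its speed limit or range.

### The arm

A 7-joint arm with a two-finger parallel gripper is mounted at the origin on the work surface. World frame = base frame: x ahead of the robot, y to its left, z up, the work surface at z = 0. Lengths are in m, angles in rad, forces in N, time in s.
With the tool pointing down it reaches from about 0.4 to 0.875 m from the base axis. Payload 19.3 kg.
Tool frame: the origin (TCP) lies at the very end of the fingers, on their centre line; the grasp point (between the pads) lies 19 mm behind it; z points along the fingers, y is the direction in which the jaws open and shut (so a half turn about z gives the same grasp; the last joint's range is limited). The gripper opens to 85 mm and grips with 20 to 120 N. Pads are 22 mm wide; open, the fingers measure 114 mm over their backs; the gripper's body (76 mm by 85 mm) begins 54 mm behind the grasp point. The pads swing forward as they close: fully open they stand 13 mm farther back than shut.
Start: joints at [-1.213, 0.521, -0.036, 1.599, 0.021, 1.021, -0.113], TCP at [0.259, 0.569, 0.204] pointing down, gripper open.
Joint ranges: [-2.91, 2.91], [-0.3, 2.13], [-1.5, 1.42], [0.17, 2.43], [-1.26, 4.41], [0.16, 1.93], [-2.52, 2.52]. Speed limits (rad/s): [1.89, 1.89, 2.39, 2.39, 3.01, 3.01, 3.01].

### API

Orientations are given as a 3x3 rotation matrix whose columns are the frame's x, y, z axes.
In Python, from workcell import env, vision gives the robot as it stands.
- The arm moves only by the shell command python3 -m inch 'ROWS' [OPENING] [FORCE]. ROWS is JSON, one flat list of numbers, 6 for each row, row after row: the shift along the tool's x, y, z each as a share of 0.25 m, from -1 to 1, then the turn, a rotation vector about the tool's x, y, z each as a share of pi/2 rad, from -1 to 1. A call has exactly 5 rows; each row is the pose to reach, as a shift and turn from the pose measured when the call began, along the tool's axes at that moment; what a row does not reach only later rows make up. A row lasts 1/10 s, in which the tool goes at most 50 mm and 8.59 degrees, less where a joint would pass 70% of its speed; a pose out of reach is approached as far as the arm can. A call with a number of a shift or a turn outside -1 to 1 is refused whole. A call with a gripper value outside its range is refused whole. OPENING is the closure, from 0 (fully open) to 1 (shut), set as the call begins (- or left out, the last holds). The fingers move at their own pace and stop on an object; FORCE is the grip in N (left out, the last holds). Time passes only in rows, so rows that repeat a pose let the fingers close, or fill a call up. It gives the time, the measured TCP pose, the force and the opening at its end, in the units of the state.
- env.sense(): the state, without advancing time (a new reading comes with each control period).
- vision.grab_frame(name): name is "scene" or "top" or "wrist"; returns a dict with "img" (400x640x3 uint8, blue, green, red), "depth" (400x640 float32, m along the optical axis (not along the pixel's ray), 0 where there is no reading), "camera_matrix" (3x3 intrinsics, pixels), "cam_to_world" (4x4, takes a point from camera to world coordinates). Camera axes: x right, y down, z forward; pixel columns grow to the right and rows downward; lengths in m; the calibration is good to about 2 mm. A picture is of the moment at which its call begins.
- env.sign_off(): hands the job in, once; it reports no verdict.
Trained networks look in the newest picture that a camera, given by its name, has taken for a name from the list of things; names that differ only in an ending like _2 or _b are one class to them, and where a whole thing is asked for, a point or a joint stands for the part that bears it (a point fixed in the world has none). Each returns a list of dicts, best first, with "conf" (0 to 1); they miss things now and then, are a little off and sometimes report something else, mostly with a low value. They report only what shows in the picture. A call takes as long as a camera call. They do not tell look-alikes from the thing itself.
- vision.find_in(camera, query): "at" ([column, row] in pixels, amid what is visible of it).
The state is a dict: "time": time; "joints": joint angles; "joint_vel": joint speeds; "effort": joint torques, N m; "tool_pos": TCP position; "orientation": TCP orientation; "wrist_force": force on the tool from outside, world axes, zero at the start; "ft_torque": the same for the moment, N m; "gripper_width": finger opening in m.
Only numpy, scipy, OpenCV 4.12 (cv2) and the standard library are available. Lean on these libraries where they do the work, as an engineer would, in place of code of your own. Each camera call takes 0.05 s, during which the arm holds its last target. There are 200 camera calls.

## Working session

There is one attempt and no reset: what is moved stays moved. The work goes in short steps, Python scripts to look and compute and a shell command to move; the robot and the scene stay as the last step left them, time stands still between calls to the robot, and variables do not carry over. Pictures are saved under pics/ and viewed, about 8 in all and at most 12, crops included, and the job is handed in when it is done.

```bash
ls; mkdir -p pics; python3 - <<'E'
from workcell import env, vision
import cv2,numpy as np
s=env.sense();print(s['time'],s['tool_pos'],s['orientation'],s['gripper_width'])
for c in ['scene','top']:
    f=vision.grab_frame(c);cv2.imwrite(f'pics/{c}0.png',f['img']);np.savez(f'{c}0.npz',**f)
    for q in ['dispenser','bush_mouth','far_mouth','spindle','spindle_tip','spindle_handle','rest','roll_center','brake_knob']:
        r=vision.find_in(c,q)
        o=[]
        for d in r[:3]:
            u,v=map(int,d['at']);z=f['depth'][v,u];K=f['camera_matrix']
            p=f['cam_to_world']@np.array([(u-K[0,2])*z/K[0,0],(v-K[1,2])*z/K[1,1],z,1]);o.append((u,v,round(d['conf'],2),p[:3].round(3).tolist()))
        print(c,q,o)
E
```

```text
pics
0.0 [0.25916503 0.56834622 0.20312828] [[-9.09872497e-01  4.14887798e-01 -3.92714665e-04]
 [ 4.14887978e-01  9.09871915e-01 -1.03155378e-03]
 [-7.06590324e-05 -1.10151501e-03 -9.99999391e-01]] 0.08569765018019287
scene dispenser [(340, 253, 0.9, [0.614, 0.228, 0.009])]
scene bush_mouth [(334, 255, 0.75, [0.634, 0.225, 0.01]), (310, 175, 0.69, [0.483, -0.141, 0.016])]
scene far_mouth [(337, 255, 0.88, [0.627, 0.231, 0.011])]
scene spindle [(301, 162, 0.83, [0.5, -0.172, 0.062]), (338, 252, 0.66, [0.616, 0.22, 0.007])]
scene spindle_tip [(300, 159, 0.59, [0.492, -0.191, 0.061])]
scene spindle_handle [(304, 165, 0.83, [0.464, -0.213, 0.01]), (310, 177, 0.72, [0.487, -0.136, 0.012]), (479, 264, 0.32, [0.431, 0.561, 0.149])]
scene rest [(307, 173, 0.8, [0.481, -0.166, 0.008]), (331, 146, 0.73, [0.308, -0.261, 0.009])]
scene roll_center [(399, 195, 0.86, [0.356, 0.187, 0.083]), (336, 226, 0.65, [0.634, 0.235, 0.135]), (335, 255, 0.27, [0.631, 0.226, 0.009])]
scene brake_knob [(338, 252, 0.89, [0.616, 0.22, 0.007]), (331, 149, 0.71, [0.325, -0.237, 0.015]), (303, 162, 0.24, [0.492, -0.171, 0.06])]
top dispenser [(264, 200, 0.79, [0.585, 0.207, 0.003]), (364, 141, 0.15, [0.753, -0.109, 0.104])]
top bush_mouth [(262, 197, 0.69, [0.573, 0.202, 0.12]), (302, 131, 0.57, [0.769, 0.083, 0.149]), (398, 140, 0.44, [0.756, -0.214, 0.108])]
top far_mouth [(264, 200, 0.67, [0.585, 0.207, 0.003])]
top spindle [(392, 225, 0.93, [0.496, -0.196, 0.062]), (364, 143, 0.21, [0.747, -0.109, 0.103])]
top spindle_tip [(388, 223, 0.61, [0.509, -0.194, 0.01])]
top spindle_handle [(389, 225, 0.83, [0.496, -0.186, 0.062]), (409, 279, 0.69, [0.331, -0.254, 0.011])]
top rest [(261, 199, 0.29, [0.57, 0.206, 0.103])]
top roll_center [(261, 180, 0.87, [0.621, 0.204, 0.139]), (278, 279, 0.67, [0.334, 0.153, 0.089])]
top brake_knob [(264, 198, 0.59, [0.573, 0.197, 0.107])]
```

View pics/scene0.png

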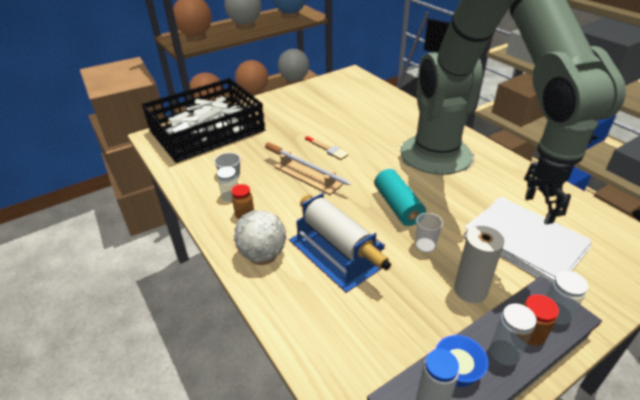

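View pics/top0.png

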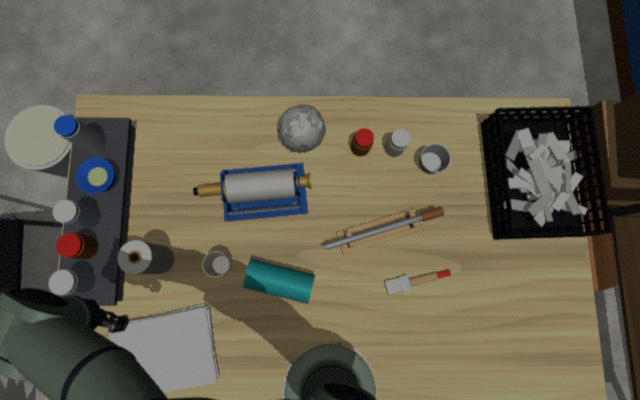

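The scene view shows the blue dispenser with a white roll at (337,240), the spindle on its rest at (305,165) with its handle at (273,148), and the brush, jars, ball and so on.

The top view shows the bore running from the brass mouth at (310,181) to the black knob at (196,190). The spindle runs from nose (325,245) to handle (440,211).

There are three roll candidates. White in the cheeks at (260,187) fits the description. Turquoise lying loose at (279,280) is the decoy. Grey standing on end at (135,257) is the spare.

```bash
cat > h.py <<'E'
import numpy as np,cv2
def cloud(f):
    d=f['depth'];K=f['camera_matrix'];v,u=np.mgrid[:d.shape[0],:d.shape[1]]
    P=np.stack([(u-K[0,2])*d/K[0,0],(v-K[1,2])*d/K[1,1],d,np.ones_like(d)],-1)@f['cam_to_world'].T
    P=P[...,:3];P[d==0]=np.nan;return P
def proj(f,p):
    c=np.linalg.inv(f['cam_to_world'])@np.r_[p,1];q=f['camera_matrix']@c[:3];return q[:2]/q[2]
def line(p):
    m=p[:,:2].mean(0);_,_,V=np.linalg.svd(p[:,:2]-m);d=V[0]*np.sign(V[0][1]);t=(p[:,:2]-m)@d
    return m,d,t.min(),t.max(),np.abs((p[:,:2]-m)@V[1]).max()
E
python3 - <<'E'
from h import *
for c in ['scene','top']:
    f=dict(np.load(c+'0.npz'));P=cloud(f);x,y,z=P[...,0],P[...,1],P[...,2]
    I=f['img'].astype(int);b,g,r=I[...,0],I[...,1],I[...,2]
    S=(x>.38)&(x<.64)&(y>-.4)&(y<.06)&(z>.045)&(z<.09)&(np.abs(x-(.496-.29*(y+.19)))<.07)
    m,d,a,e,w=line(P[S]);print(c,'spindle',S.sum(),m,d,'ends',m+a*d,m+e*d,w,np.nanpercentile(z[S],[5,50,95]))
    B=(x>.5)&(x<.72)&(y>-.02)&(y<.5)&(z>.085)&(z<.17)
    brass=B&(r>b*1.6)&(r>90)
    m,d,a,e,w=line(P[brass]);print('brass',brass.sum(),m,d,'ends',m+a*d,m+e*d,w,np.nanpercentile(z[brass],[5,50,95]))
    wh=B&(r<b*1.4)&(b<r*1.25)&(r>90)
    m,d,a,e,w=line(P[wh]);print('roll',wh.sum(),m,d,'ends',m+a*d,m+e*d,w)
f=dict(np.load('top0.npz'));im=f['img']
cv2.imwrite('pics/crop1.png',cv2.resize(im[120:300,180:460],None,fx=2.8,fy=2.8,interpolation=cv2.INTER_CUBIC))
E
```

```text
scene spindle 574 [ 0.48900218 -0.16645688] [-0.29775541  0.95464219] ends [ 0.54663499 -0.3512351 ] [0.4291306  0.02549911] 0.031712050428890005 [0.0494963  0.06013265 0.06875473]
brass 410 [0.60730579 0.3229076 ] [-0.09097015  0.99585362] ends [0.63124618 0.06083133] [0.60015554 0.40118171] 0.029257976487211047 [0.10495457 0.11949431 0.12678051]
roll 1920 [0.62838479 0.21867459] [-0.10022636  0.99496466] ends [0.64349232 0.06869942] [0.61036272 0.39758278] 0.0817968410900403
top spindle 912 [ 0.4909941  -0.18334212] [-0.29171151  0.95650635] ends [ 0.54381666 -0.35654444] [0.42926888 0.01905156] 0.022230807052896564 [0.05410389 0.06177925 0.06987912]
brass 355 [0.60539366 0.26507461] [-0.09484814  0.99549175] ends [0.62524947 0.05667522] [0.59336756 0.39129618] 0.021564393315863777 [0.11155518 0.12049824 0.12780495]
roll 1769 [0.60629541 0.20946436] [-0.08479019  0.99639883] ends [0.61485037 0.10893209] [0.5964719  0.32490383] 0.07044990821718358
```

View pics/crop1.png

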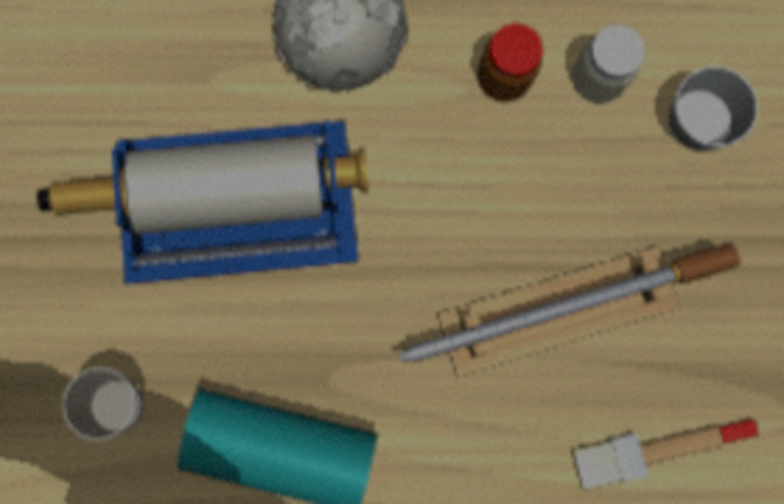

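The crop confirms the job parts: the white roll between blue cheeks, with the brass mouth at crop (362,170) and the black knob at (42,198). The spindle's nose is at (405,355) and its handle at (708,262). The turquoise roll lies loose, so it is the decoy.

Next I'll write a planning helper and go above the spindle.

```bash
cat >> h.py <<'E'
from scipy.spatial.transform import Rotation as Ro
def Rt(yaw):
    c,s=np.cos(yaw),np.sin(yaw);return np.array([[c,s,0],[s,-c,0],[0,0,-1.]])
def plan(way,n=None):
    """way: list of (pos,yaw deg of tool x). prints final-row values for one call each, chained"""
    from workcell import env
    s=env.sense();p=np.array(s['tool_pos']);R=np.array(s['orientation'])
    for q,yaw in way:
        T=Rt(np.radians(yaw));q=np.array(q,float)
        sh=R.T@(q-p);rv=Ro.from_matrix(R.T@T).as_rotvec()
        print('dist %.3f deg %.1f'%(np.linalg.norm(sh),np.degrees(np.linalg.norm(rv))),'row',(sh/.25).round(3).tolist(),(rv/(np.pi/2)).round(3).tolist())
        p,R=q,T
E
python3 - <<'E'
from h import *
plan([([.34,.37,.25],125),([.43,.15,.25],107),([.46,-.05,.25],107),([.483,-.16,.22],107)])
E
```

```text
dist 0.219 deg 30.5 row [-0.623, -0.589, -0.185] [-0.0, 0.0, 0.339]
dist 0.238 deg 18.0 row [-0.927, -0.21, 0.0] [0.0, 0.0, 0.2]
dist 0.202 deg 0.0 row [-0.8, -0.119, 0.0] [0.0, 0.0, 0.0]
dist 0.116 deg 0.0 row [-0.448, -0.041, 0.12] [0.0, 0.0, 0.0]
```

```bash
python3 -m inch '[-0.125,-0.118,-0.037,0,0,0.068, -0.25,-0.236,-0.074,0,0,0.136, -0.374,-0.353,-0.111,0,0,0.203, -0.5,-0.47,-0.148,0,0,0.271, -0.623,-0.589,-0.185,0,0,0.339]' 0
python3 -m inch '[-0.185,-0.042,0,0,0,0.04, -0.37,-0.084,0,0,0,0.08, -0.556,-0.126,0,0,0,0.12, -0.74,-0.168,0,0,0,0.16, -0.927,-0.21,0,0,0,0.2]'
python3 - <<'E'
from h import *
plan([([.46,-.05,.25],107),([.483,-.16,.22],107)])
E
```

```text
time: 1.5
tool_pos: [0.3404, 0.3684, 0.2504]
orientation: [[-0.57, 0.822, 0.0], [0.822, 0.57, 0.0], [0.0, 0.0, -1.0]]
wrist_force: [0.4, 1.4, 1.0]
gripper_width: 0.0854
time: 2.0
tool_pos: [0.4296, 0.1463, 0.2507]
orientation: [[-0.286, 0.958, 0.001], [0.958, 0.286, 0.001], [0.001, 0.001, -1.0]]
wrist_force: [1.5, 0.6, 0.7]
gripper_width: 0.0854
dist 0.199 deg 0.4 row [-0.787, -0.108, 0.002] [0.001, -0.001, -0.005]
dist 0.116 deg 0.0 row [-0.448, -0.041, 0.12] [0.0, 0.0, 0.0]
```

```bash
python3 -m inch '[-0.157,-0.022,0,0,0,0, -0.315,-0.043,0,0,0,0, -0.472,-0.065,0,0,0,0, -0.63,-0.086,0,0,0,0, -0.787,-0.108,0,0,0,0]'
python3 -m inch '[-0.11,-0.01,0.03,0,0,0, -0.224,-0.02,0.06,0,0,0, -0.336,-0.031,0.09,0,0,0, -0.448,-0.041,0.12,0,0,0, -0.448,-0.041,0.12,0,0,0]'
python3 - <<'E'
from h import *
from workcell import env,vision
f=vision.grab_frame('wrist');np.savez('w1.npz',**f)
im=f['img'].copy()
print(f['cam_to_world'].round(3).tolist())
P=cloud(f);x,y,z=P[...,0],P[...,1],P[...,2]
S=(np.abs(x-(.490-.305*(y+.18)))<.045)&(z>.059)&(z<.068)
m,d,a,e,w=line(P[S]);print(S.sum(),m,d,m+a*d,m+e*d,w)
for t in (0.429,.0195),(.4831,-.157),(.545,-.355):
    u=proj(f,[*t,.055]);print(u);cv2.circle(im,tuple(int(k) for k in u),4,(0,0,255),1)
cv2.imwrite('pics/w1.png',im)
E
```

```text
time: 2.5
tool_pos: [0.46, -0.0516, 0.2508]
orientation: [[-0.286, 0.958, 0.001], [0.958, 0.286, 0.001], [0.001, 0.002, -1.0]]
wrist_force: [0.3, 0.0, 0.7]
gripper_width: 0.0857
time: 3.0
tool_pos: [0.4819, -0.1651, 0.22]
orientation: [[-0.282, 0.959, 0.001], [0.959, 0.282, -0.0], [-0.0, 0.001, -1.0]]
wrist_force: [-0.5, 0.9, -0.1]
gripper_width: 0.0853
[[0.96, 0.271, 0.077, 0.464], [0.281, -0.924, -0.26, -0.099], [0.001, 0.271, -0.963, 0.39], [0.0, 0.0, 0.0, 1.0]]
4544 [ 0.48076031 -0.14868081] [-0.2905385  0.9568633] [ 0.54331433 -0.35469705] [0.43414782 0.00483338] 0.014512911705692595
[314.38011006 -16.54985488]
[316.40072519 170.91376135]
[318.93047326 324.94383279]
```

View pics/w1.png

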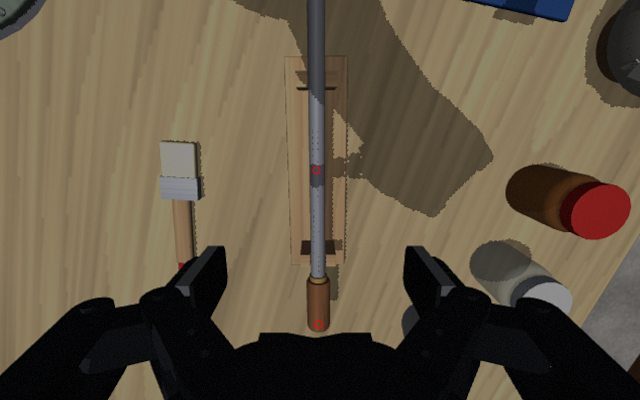

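The wrist view shows the spindle at column ~317, the rear of the handle at row ~330, and clear shaft between the posts (rows 95–240). My estimate matches it, so I'll descend and grip at the balance point.

```bash
python3 - <<'E'
from h import *
plan([([.4832,-.157,.036],106.9)])
E
```

```text
dist 0.184 deg 0.5 row [0.022, 0.011, 0.737] [0.001, -0.0, -0.005]
```

```bash
python3 -m inch '[0.022,0.011,0.15,0,0,-0.005, 0.022,0.011,0.32,0,0,-0.005, 0.022,0.011,0.49,0,0,-0.005, 0.022,0.011,0.64,0,0,-0.005, 0.022,0.011,0.735,0,0,-0.005]'
python3 -m inch '[0,0,0,0,0,0, 0,0,0,0,0,0, 0,0,0,0,0,0, 0,0,0,0,0,0, 0,0,0,0,0,0]' 1 100
python3 -m inch '[0,0,0,0,0,0, 0,0,0,0,0,0, 0,0,0,0,0,0, 0,0,-0.03,0,0,0, 0,0,-0.06,0,0,0]'
python3 - <<'E'
from workcell import env
s=env.sense();print(s['tool_pos'],s['wrist_force'],s['ft_torque'],s['gripper_width'])
E
```

```text
time: 3.55
tool_pos: [0.4823, -0.1558, 0.0344]
orientation: [[-0.292, 0.957, -0.001], [0.957, 0.292, 0.002], [0.002, -0.001, -1.0]]
wrist_force: [0.0, -0.6, 0.0]
gripper_width: 0.0856
time: 4.05
tool_pos: [0.483, -0.1557, 0.0353]
orientation: [[-0.292, 0.956, 0.0], [0.956, 0.292, 0.001], [0.001, 0.001, -1.0]]
wrist_force: [-0.3, -0.2, -0.5]
gripper_width: 0.0125
time: 4.55
tool_pos: [0.483, -0.1558, 0.0511]
orientation: [[-0.292, 0.956, 0.001], [0.956, 0.292, 0.001], [0.001, 0.001, -1.0]]
wrist_force: [-0.5, 0.5, -0.2]
gripper_width: 0.0
[ 0.48304129 -0.15578817  0.05110281] [-0.52176309  0.52109785 -0.15136077] [ 0.04228429 -0.01243172 -0.006763  ] 3.124017990174583e-05
```

The grip closed fully without holding anything. Taking a look.

```bash
python3 - <<'E'
from h import *
from workcell import env,vision
f=vision.grab_frame('wrist');np.savez('w2.npz',**f);cv2.imwrite('pics/w2.png',f['img'])
for c in ['top','scene']:
    f=vision.grab_frame(c);P=cloud(f);x,y,z=P[...,0],P[...,1],P[...,2]
    S=(np.abs(x-(.490-.305*(y+.18)))<.04)&(z>.05)&(z<.068)&(y<.05)&(y>-.4)
    m,d,a,e,w=line(P[S]);print(c,S.sum(),m,d,m+a*d,m+e*d,w)
    if c=='top': t=f['img'][160:300,290:460]
    else: t2=f['img'][120:220,240:400]
cv2.imwrite('pics/ts2.png',np.hstack([cv2.resize(t,(400,330)),cv2.resize(t2,(400,330))]))
E
```

```text
top 364 [ 0.45642418 -0.07122998] [-0.27764424  0.96068396] [ 0.53946231 -0.35855235] [0.4301353  0.01973284] 0.022882250678526856
scene 518 [ 0.48622372 -0.15794659] [-0.3004342   0.95380254] [ 0.5463072  -0.34869644] [0.42832786 0.02585812] 0.027318818099975207
```

View pics/w2.png

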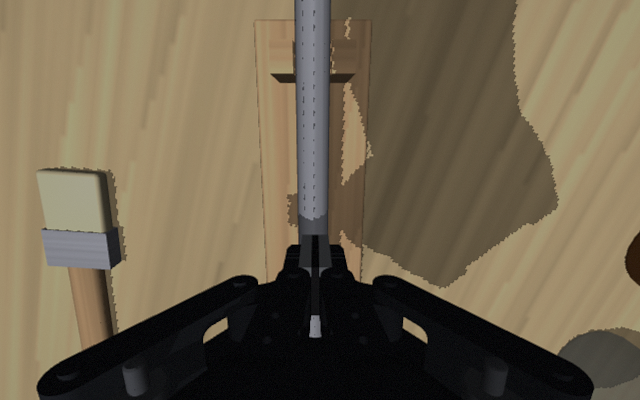

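```bash
python3 - <<'E'
from h import *
f=dict(np.load('w2.npz'));P=cloud(f)
print(f['cam_to_world'][:3,3])
for v in (60,150,200,225,232,240,250,260,270,280,300,315,325,335): print(v,[P[v,u].round(4).tolist() for u in (300,313,328)])
f=dict(np.load('w1.npz'));P=cloud(f);print(P[170,316],P[60,316],P[310,318])
for u in range(190,240,6): print(u,P[270,u].round(3))
E
```

```text
[ 0.46442784 -0.08997943  0.22124734]
60 [[0.4498, -0.0667, 0.0609], [0.4561, -0.0652, 0.0637], [0.4631, -0.0621, 0.0579]]
150 [[0.4622, -0.1092, 0.0607], [0.4688, -0.1069, 0.0635], [0.4769, -0.1053, 0.0556]]
200 [[0.47, -0.1363, 0.0598], [0.4766, -0.1329, 0.0643], [0.4913, -0.1442, 0.0114]]
225 [[0.4741, -0.1507, 0.0599], [0.4809, -0.1469, 0.0642], [0.4971, -0.1626, 0.0119]]
232 [[0.4754, -0.1549, 0.0598], [0.4821, -0.1511, 0.064], [0.4989, -0.1681, 0.0116]]
240 [[0.4767, -0.1596, 0.0601], [0.4803, -0.1445, 0.0908], [0.4871, -0.1426, 0.0906]]
250 [[0.4748, -0.1459, 0.1024], [0.4806, -0.1454, 0.0998], [0.4868, -0.143, 0.1008]]
260 [[0.4754, -0.1463, 0.1105], [0.4806, -0.1453, 0.1094], [0.4864, -0.1431, 0.1102]]
270 [[0.4756, -0.1458, 0.1195], [0.4808, -0.1458, 0.1168], [0.4858, -0.1427, 0.1195]]
280 [[0.4758, -0.145, 0.1279], [0.4822, -0.1505, 0.116], [0.4856, -0.143, 0.1264]]
300 [[0.4753, -0.1401, 0.1468], [0.4849, -0.1594, 0.1158], [0.4834, -0.1387, 0.1452]]
315 [[0.4765, -0.1441, 0.1479], [0.4981, -0.2037, 0.0638], [0.4848, -0.1433, 0.1457]]
325 [[0.4775, -0.1474, 0.1478], [0.5002, -0.2108, 0.0637], [0.4858, -0.1465, 0.1459]]
335 [[0.4775, -0.1467, 0.1526], [0.5022, -0.2175, 0.0642], [0.4848, -0.1442, 0.153]]
[ 0.48190754 -0.15469954  0.06328781] [ 0.45019713 -0.04703337  0.06373851] [ 0.53418133 -0.32340357  0.0690192 ]
190 [ 0.434 -0.167  0.288]
196 [ 0.436 -0.167  0.287]
202 [ 0.439 -0.166  0.288]
208 [ 0.44  -0.168  0.283]
214 [ 0.441 -0.172  0.276]
220 [ 0.442 -0.176  0.269]
226 [ 0.443 -0.18   0.261]
232 [ 0.409 -0.341  0.001]
238 [ 0.418 -0.34  -0.   ]
```

View pics/ts2.png

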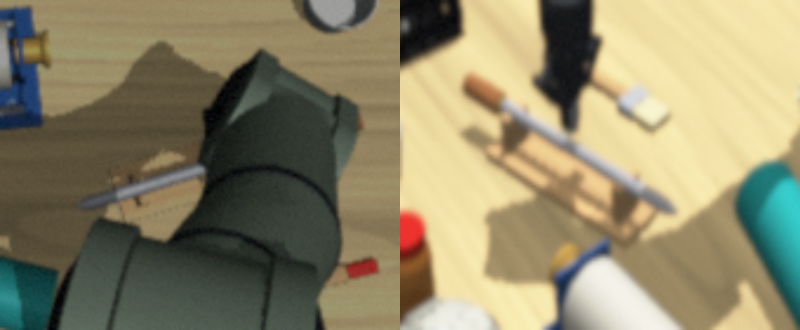

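```bash
python3 - <<'E'
from h import *
f=dict(np.load('w2.npz'));P=cloud(f)
for u in (306,310,320,324): print(u,[(v,P[v,u][1:].round(4).tolist()) for v in range(231,246,2)])
print(proj(f,[.483,-.1558,.0511]),proj(f,[.483,-.1558,.0701]), proj(f,[.4798,-.1453,.0511]))
E
```

```text
306 [(231, [-0.1524, 0.0622]), (233, [-0.1532, 0.063]), (235, [-0.1458, 0.0842]), (237, [-0.1456, 0.087]), (239, [-0.1457, 0.0893]), (241, [-0.1461, 0.0905]), (243, [-0.1458, 0.0935]), (245, [-0.1457, 0.0959])]
310 [(231, [-0.1514, 0.063]), (233, [-0.1529, 0.0621]), (235, [-0.1455, 0.0833]), (237, [-0.1453, 0.0863]), (239, [-0.1451, 0.0893]), (241, [-0.1455, 0.0907]), (243, [-0.1452, 0.0935]), (245, [-0.1456, 0.0949])]
320 [(231, [-0.1498, 0.0626]), (233, [-0.1509, 0.063]), (235, [-0.1442, 0.0829]), (237, [-0.1438, 0.0867]), (239, [-0.1443, 0.0879]), (241, [-0.1443, 0.0901]), (243, [-0.1436, 0.0941]), (245, [-0.1443, 0.0948])]
324 [(231, [-0.1502, 0.0599]), (233, [-0.1509, 0.0611]), (235, [-0.1429, 0.0847]), (237, [-0.1432, 0.0867]), (239, [-0.1431, 0.0893]), (241, [-0.1434, 0.0912]), (243, [-0.1434, 0.0934]), (245, [-0.143, 0.0967])]
[312.22708507 231.35259255] [311.97490993 244.26478334] [312.18018041 214.3774606 ]
```

The wrist depth puts the finger ends about 32 mm higher than the reported TCP. At the first grip the tips were therefore at about 0.067, above the shaft's top at 0.064, which explains the miss. The spindle itself is undisturbed. I'll open, go 32 mm lower while watching the force, and regrip.

```bash
python3 -m inch '[0,0,0,0,0,0, 0,0,0,0,0,0, 0,0,0,0,0,0, 0,0,0,0,0,0, 0,0,0,0,0,0]' 0
python3 -m inch '[0,0,0.04,0,0,0, 0,0,0.08,0,0,0, 0,0,0.12,0,0,0, 0,0,0.16,0,0,0, 0,0,0.18,0,0,0]'
python3 -m inch '[0,0,0,0,0,0, 0,0,0,0,0,0, 0,0,0,0,0,0, 0,0,0,0,0,0, 0,0,0,0,0,0]' 1 100
python3 -m inch '[0,0,0,0,0,0, 0,0,0,0,0,0, 0,0,0,0,0,0, 0,0,0,0,0,0, 0,0,0,0,0,0]'
```

```text
time: 5.2
tool_pos: [0.4834, -0.1557, 0.0509]
orientation: [[-0.292, 0.956, 0.002], [0.956, 0.292, 0.001], [0.001, 0.002, -1.0]]
wrist_force: [-0.3, 0.6, 1.0]
gripper_width: 0.0719
time: 5.7
tool_pos: [0.4829, -0.1557, 0.0046]
orientation: [[-0.292, 0.956, 0.0], [0.956, 0.292, 0.002], [0.001, 0.001, -1.0]]
wrist_force: [0.2, -1.1, 0.4]
gripper_width: 0.0856
time: 6.2
tool_pos: [0.4819, -0.156, 0.0049]
orientation: [[-0.292, 0.957, -0.001], [0.957, 0.292, 0.002], [0.002, -0.001, -1.0]]
wrist_force: [-2.8, 4.6, 19.6]
gripper_width: 0.0158
time: 6.7
tool_pos: [0.4818, -0.156, 0.0052]
orientation: [[-0.292, 0.957, -0.001], [0.957, 0.292, 0.002], [0.002, -0.001, -1.0]]
wrist_force: [-3.3, 1.1, 7.4]
gripper_width: 0.0154
```

```bash
python3 - <<'E'
from h import *
from workcell import env,vision
f=vision.grab_frame('wrist');np.savez('w3.npz',**f);cv2.imwrite('pics/w3.png',f['img'][100:])
P=cloud(f);s=env.sense();print(s['ft_torque'],s['wrist_force'],s['gripper_width'])
for u in (285,292,300,312,325,332,340): print(u,[(v,P[v,u].round(3).tolist()) for v in range(205,275,6)])
E
```

```text
[0.05249634 0.55102176 0.01373493] [-2.50287235  1.0394567   5.92264636] 0.015268649987778792
285 [(205, [0.461, -0.143, 0.011]), (211, [0.462, -0.146, 0.012]), (217, [0.463, -0.15, 0.012]), (223, [0.464, -0.153, 0.012]), (229, [0.465, -0.157, 0.012]), (235, [0.466, -0.16, 0.012]), (241, [0.467, -0.149, 0.046]), (247, [0.467, -0.149, 0.052]), (253, [0.468, -0.149, 0.057]), (259, [0.468, -0.149, 0.063]), (265, [0.469, -0.148, 0.069]), (271, [0.469, -0.147, 0.075])]
292 [(205, [0.465, -0.142, 0.011]), (211, [0.466, -0.145, 0.012]), (217, [0.467, -0.148, 0.011]), (223, [0.468, -0.152, 0.012]), (229, [0.469, -0.155, 0.012]), (235, [0.469, -0.148, 0.038]), (241, [0.47, -0.148, 0.046]), (247, [0.47, -0.148, 0.051]), (253, [0.471, -0.148, 0.058]), (259, [0.471, -0.148, 0.063]), (265, [0.472, -0.148, 0.068]), (271, [0.472, -0.15, 0.069])]
300 [(205, [0.468, -0.125, 0.062]), (211, [0.469, -0.127, 0.061]), (217, [0.469, -0.13, 0.062]), (223, [0.47, -0.132, 0.062]), (229, [0.471, -0.135, 0.061]), (235, [0.471, -0.137, 0.061]), (241, [0.472, -0.14, 0.06]), (247, [0.473, -0.143, 0.06]), (253, [0.
[... 897 characters left out ...]
 (211, [0.481, -0.124, 0.06]), (217, [0.482, -0.126, 0.06]), (223, [0.483, -0.129, 0.059]), (229, [0.484, -0.132, 0.059]), (235, [0.484, -0.134, 0.06]), (241, [0.485, -0.137, 0.058]), (247, [0.486, -0.14, 0.059]), (253, [nan, nan, nan]), (259, [0.488, -0.145, 0.06]), (265, [0.489, -0.147, 0.059]), (271, [0.489, -0.15, 0.06])]
340 [(205, [0.492, -0.133, 0.012]), (211, [0.493, -0.137, 0.011]), (217, [0.494, -0.14, 0.012]), (223, [0.495, -0.144, 0.012]), (229, [0.496, -0.147, 0.012]), (235, [0.492, -0.141, 0.038]), (241, [0.492, -0.142, 0.044]), (247, [0.491, -0.142, 0.051]), (253, [0.491, -0.142, 0.057]), (259, [0.49, -0.142, 0.063]), (265, [0.49, -0.142, 0.069]), (271, [0.49, -0.144, 0.069])]
```

View pics/w3.png

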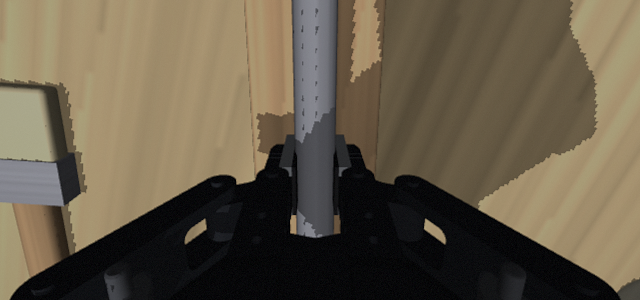

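The fingers now straddle the shaft properly, with tips at ~0.037 and pads from 0.037 to 0.069 around the axis at 0.055. The real grasp point is therefore the reported TCP plus 50 mm. I'll lift and check that the spindle comes along.

```bash
python3 -m inch '[0,0,-0.05,0,0,0, 0,0,-0.12,0,0,0, 0,0,-0.2,0,0,0, 0,0,-0.28,0,0,0, 0,0,-0.34,0,0,0]'
python3 - <<'E'
from h import *
from workcell import env
s=env.sense();print(s['ft_torque'],s['wrist_force'],s['gripper_width'])
plan([([.565,-.175,.09],101),([.646,-.176,.09],95.3)])
E
```

```text
time: 7.25
tool_pos: [0.4822, -0.1561, 0.092]
orientation: [[-0.292, 0.957, -0.0], [0.957, 0.292, 0.001], [0.001, 0.0, -1.0]]
wrist_force: [-0.2, -0.7, -2.3]
gripper_width: 0.0152
[ 0.09409224  0.04574653 -0.05682769] [-0.15830836 -0.66595121 -2.3302071 ] 0.015218843129621348
dist 0.085 deg 5.9 row [-0.169, 0.295, 0.008] [0.0, -0.001, 0.066]
dist 0.081 deg 5.7 row [-0.066, 0.317, 0.0] [0.0, 0.0, 0.063]
```

```bash
python3 -m inch '[-0.034,0.059,0.0016,0,0,0.013, -0.068,0.118,0.003,0,0,0.026, -0.101,0.177,0.005,0,0,0.04, -0.135,0.236,0.006,0,0,0.053, -0.169,0.295,0.008,0,0,0.066]'
python3 -m inch '[-0.013,0.063,0,0,0,0.013, -0.026,0.127,0,0,0,0.025, -0.04,0.19,0,0,0,0.038, -0.053,0.254,0,0,0,0.05, -0.066,0.317,0,0,0,0.063]'
python3 -m inch '[0,0,0,0,0,0, 0,0,0,0,0,0, 0,0,0,0,0,0, 0,0,0,0,0,0, 0,0,0,0,0,0]'
python3 - <<'E'
from h import *
from workcell import env,vision
s=env.sense();print(s['ft_torque'],s['wrist_force'],s['gripper_width'])
fw=vision.grab_frame('wrist');cv2.imwrite('pics/w4.png',fw['img']);np.savez('w4.npz',**fw)
for c in ['wrist','top','scene']:
    f=fw if c=='wrist' else vision.grab_frame(c);np.savez(c+'4.npz',**f)
    P=cloud(f);x,y,z=P[...,0],P[...,1],P[...,2]
    I=f['img'].astype(int);b,r=I[...,0],I[...,2]
    S=(np.abs(x-(.640-.093*(y+.1)))<.05)&(z>.115)&(z<.16)&(y<.03)&(y>-.4)&(np.abs(y+.17)>.06)
    if S.sum()>20:
        m,d,a,e,w=line(P[S]);print(c,'sp',S.sum(),m,d,m+a*d,m+e*d,w,np.nanpercentile(z[S],[50,95]))
    B=(x>.55)&(x<.68)&(y>.04)&(y<.44)&(z>.09)&(z<.145)&(r>b*1.6)&(r>60)
    for lo,hi in((.04,.12),(.3,.44),(.04,.44)):
        Q=B&(y>lo)&(y<hi)
        if Q.sum()>20: m,d,a,e,w=line(P[Q]);print(c,'brass',lo,Q.sum(),m,d,m+a*d,m+e*d,w,np.nanpercentile(z[Q],[5,50,98]))
E
```

```text
time: 7.75
tool_pos: [0.5657, -0.1751, 0.0908]
orientation: [[-0.19, 0.982, 0.0], [0.982, 0.19, 0.001], [0.001, 0.0, -1.0]]
wrist_force: [0.2, -0.2, -2.4]
gripper_width: 0.015
time: 8.25
tool_pos: [0.6472, -0.176, 0.0915]
orientation: [[-0.092, 0.996, 0.0], [0.996, 0.092, 0.001], [0.001, 0.0, -1.0]]
wrist_force: [0.2, 0.2, -2.2]
gripper_width: 0.0156
time: 8.75
tool_pos: [0.6469, -0.176, 0.0918]
orientation: [[-0.092, 0.996, 0.0], [0.996, 0.091, 0.001], [0.001, 0.0, -1.0]]
wrist_force: [0.0, 0.4, -2.8]
gripper_width: 0.0154
[0.02683185 0.00703054 0.06547354] [ 0.03209192  0.39720886 -2.79479771] 0.01541154304295436
wrist sp 5900 [ 0.64038191 -0.08916438] [-0.09902381  0.99508506] [ 0.6425308  -0.11075848] [ 0.63833486 -0.06859369] 0.00911302855343871 [0.14896027 0.15075588]
top sp 446 [ 0.64843703 -0.20144601] [-0.08510336  0.99637213] [ 0.66421901 -0.38621806] [0.6306608  0.00667431] 0.016763268761246248 [0.15004012 0.15661519]
top brass 0.04 134 [0.62409781 0.07219397] [0.71537978 0.69873584] [0.60678156 0.0552806 ] [0.64234103 0.09001274] 0.023878653222605243 [0.11023017 0.1197668
[... 338 characters left out ...]
11971572 0.12976739]
scene sp 319 [ 0.64983501 -0.18572949] [-0.0961343   0.99536837] [ 0.6687673  -0.38175321] [0.63055882 0.01385492] 0.019918880660148512 [0.14827226 0.15561382]
scene brass 0.04 52 [0.63006463 0.06810788] [-0.99972505  0.02344839] [0.64887636 0.06766666] [0.60935007 0.06859374] 0.00828816267848581 [0.11306045 0.12315166 0.13138215]
scene brass 0.3 391 [0.60443873 0.36104536] [-0.12483796  0.99217714] [0.60900669 0.32474049] [0.59904167 0.40393967] 0.03064037771254073 [0.10028251 0.11880879 0.12797463]
scene brass 0.04 443 [0.60744674 0.32665992] [-0.08897432  0.99603392] [0.63121206 0.06061615] [0.60051504 0.40425771] 0.02940220970441059 [0.10120562 0.11954225 0.12873284]
```

View pics/w4.png

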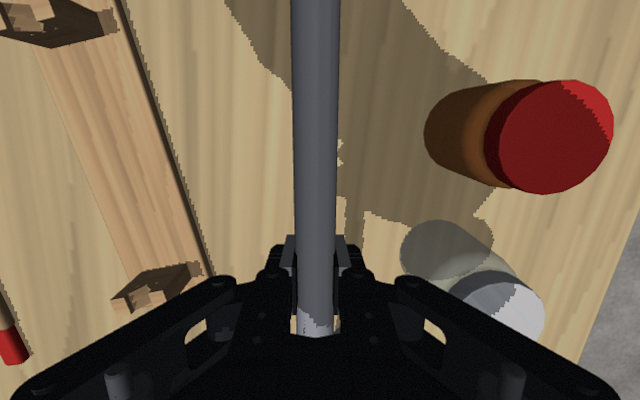

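The spindle is held level, with its top at 0.150 along its length. The wrist image shows the jars to the right at (540,140) and (500,300), clear of the fingers. I'll lower to bore height, close to about 18 mm from the mouth, and look from near.

```bash
python3 -m inch '[0,0,0.04,0,0,0, 0,0.003,0.08,0,0,0, 0.04,0.006,0.11,0,0,0, 0.09,0.006,0.138,0,0,0, 0.128,0.006,0.145,0,0,0]'
python3 - <<'E'
from h import *
from workcell import env,vision
s=env.sense();print(s['tool_pos'],s['wrist_force'])
f=vision.grab_frame('wrist');cv2.imwrite('pics/w5.png',f['img']);np.savez('w5.npz',**f)
P=cloud(f);x,y,z=P[...,0],P[...,1],P[...,2];I=f['img'].astype(int);b,r=I[...,0],I[...,2]
print(np.nanmin(y[5]),np.nanmax(y[5]))
Q=(x>.58)&(x<.67)&(y>.03)&(y<.15)&(z>.09)&(z<.14);print(Q.sum())
S=(np.abs(x-.635)<.05)&(z>.09)&(z<.12)&(y<.04)&(y>-.12)
if S.sum()>20:
    p=P[S];p=p[p[:,2]>np.percentile(p[:,2],40)];m,d,a,e,w=line(p);print(m,d,m+e*d,np.polyfit(p[:,1],p[:,2],1),p[:,2].max())
for v in range(0,60,8): print(v,P[v,315].round(3),P[v,280].round(3),P[v,350].round(3))
E
```

```text
time: 9.4
tool_pos: [0.6451, -0.1419, 0.0541]
orientation: [[-0.093, 0.996, -0.001], [0.996, 0.093, 0.002], [0.002, -0.001, -1.0]]
wrist_force: [0.4, 0.4, -2.3]
gripper_width: 0.0155
[ 0.64511697 -0.14185156  0.05411345] [ 0.41199509  0.42762057 -2.30945604]
-0.038848573195535474 0.01702385266291903
0
[ 0.6402394  -0.07389912] [-0.09160451  0.99579547] [ 0.63678904 -0.03639164] [0.00166659 0.11220217] 0.11454664045002466
0 [ 0.637 -0.037  0.113] [ 0.61  -0.002 -0.   ] [ 0.657  0.002 -0.   ]
8 [ 0.637 -0.039  0.113] [ 0.611 -0.007 -0.   ] [ 0.657 -0.002 -0.002]
16 [ 0.637 -0.042  0.113] [ 0.611 -0.012  0.001] [ 0.658 -0.007 -0.   ]
24 [ 0.638 -0.044  0.113] [ 0.611 -0.016 -0.   ] [ 0.658 -0.012  0.   ]
32 [ 0.638 -0.046  0.112] [ 0.612 -0.021 -0.001] [ 0.659 -0.017 -0.   ]
40 [ 0.638 -0.048  0.111] [ 0.612 -0.026 -0.001] [ 0.659 -0.022  0.001]
48 [ 0.638 -0.051  0.112] [ 0.612 -0.031 -0.   ] [ 0.66  -0.026 -0.001]
56 [ 0.639 -0.054  0.114] [ 0.613 -0.036  0.001] [ 0.661 -0.031 -0.002]
```

View pics/w5.png

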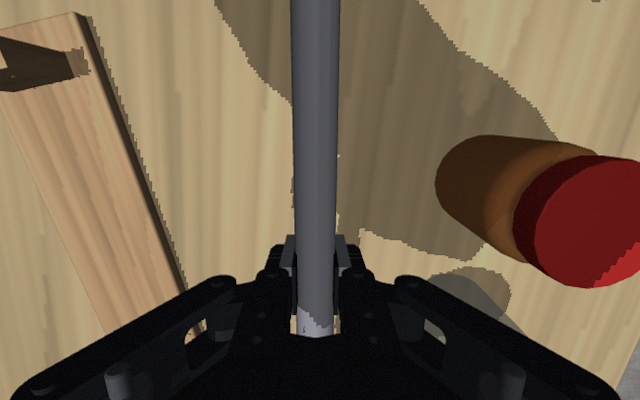

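The shaft is level at axis z≈0.1045 and on line. The bush is out of this view, so I enter it by feel, in small steps.

```bash
python3 -m inch '[0.02,0,0,0,0,0, 0.04,0,0,0,0,0, 0.06,0,0,0,0,0, 0.08,0,0,0,0,0, 0.1,0,0,0,0,0]'
python3 -m inch '[0.008,0,0,0,0,0, 0.016,0,0,0,0,0, 0.024,0,0,0,0,0, 0.032,0,0,0,0,0, 0.04,0,0,0,0,0]'
python3 - <<'E'
from h import *
from workcell import env,vision
s=env.sense();print(s['tool_pos'],s['wrist_force'],s['ft_torque'])
for c in ['top','scene']:
    f=vision.grab_frame(c);p=proj(f,[.626,.07,.105]).astype(int);print(c,p)
    k=30
    cv2.imwrite(f'pics/{c}5.png',cv2.resize(f['img'][p[1]-k:p[1]+k,p[0]-k:p[0]+k],None,fx=6,fy=6,interpolation=cv2.INTER_CUBIC))
cv2.imwrite('pics/c5.png',np.hstack([cv2.imread('pics/top5.png'),cv2.imread('pics/scene5.png')]))
E
```

```text
time: 9.95
tool_pos: [0.643, -0.115, 0.0546]
orientation: [[-0.094, 0.996, -0.001], [0.996, 0.094, 0.003], [0.003, -0.001, -1.0]]
wrist_force: [1.2, -0.1, -2.6]
gripper_width: 0.0153
time: 10.45
tool_pos: [0.6421, -0.105, 0.0546]
orientation: [[-0.094, 0.996, -0.001], [0.996, 0.094, 0.003], [0.003, -0.001, -1.0]]
wrist_force: [0.5, 0.1, -1.4]
gripper_width: 0.0153
[ 0.64206572 -0.10503696  0.05460536] [ 0.48499003  0.14588525 -1.42486285] [ 0.01568679 -0.00117004 -0.01291029]
top [306 180]
scene [307 201]
```

View pics/c5.png

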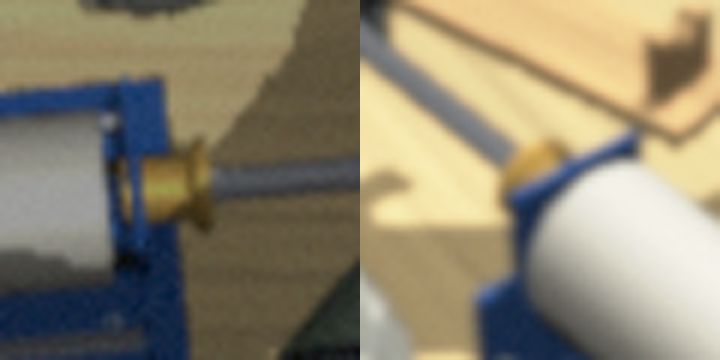

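The top crop shows the nose inside the brass mouth. The rim spans rows 140–228 and the shaft's centre is at ~182, so it is centred. Pushing on with force checks.

```bash
python3 -m inch '[0.012,0,0,0,0,0, 0.024,0,0,0,0,0, 0.036,0,0,0,0,0, 0.048,0,0,0,0,0, 0.06,0,0,0,0,0]'
python3 -m inch '[0.012,0,0,0,0,0, 0.024,0,0,0,0,0, 0.036,0,0,0,0,0, 0.048,0,0,0,0,0, 0.06,0,0,0,0,0]'
python3 -c "
from workcell import env
s=env.sense();print(s['tool_pos'],s['wrist_force'],s['ft_torque'])"
```

```text
time: 11.05
tool_pos: [0.6406, -0.0895, 0.0546]
orientation: [[-0.094, 0.996, -0.001], [0.996, 0.094, 0.003], [0.003, -0.001, -1.0]]
wrist_force: [-0.7, 0.7, -3.4]
gripper_width: 0.0156
time: 11.55
tool_pos: [0.6392, -0.0743, 0.0547]
orientation: [[-0.094, 0.996, -0.001], [0.996, 0.094, 0.003], [0.003, -0.001, -1.0]]
wrist_force: [0.2, 0.2, -2.5]
gripper_width: 0.0156
[ 0.63922815 -0.07425974  0.05467376] [ 0.20449009  0.24774355 -2.53777283] [-0.02806736 -0.01639912 -0.01890488]
```

```bash
for i in 1; do :; done
python3 -m inch '[0.012,0,0,0,0,0, 0.024,0,0,0,0,0, 0.036,0,0,0,0,0, 0.048,0,0,0,0,0, 0.06,0,0,0,0,0]'
python3 -m inch '[0.012,0,0,0,0,0, 0.024,0,0,0,0,0, 0.036,0,0,0,0,0, 0.048,0,0,0,0,0, 0.06,0,0,0,0,0]'
python3 -c "
from workcell import env
s=env.sense();print(s['tool_pos'],s['wrist_force'],s['ft_torque'])"
```

```text
time: 12.05
tool_pos: [0.6378, -0.0592, 0.0547]
orientation: [[-0.094, 0.996, -0.001], [0.996, 0.094, 0.003], [0.003, -0.001, -1.0]]
wrist_force: [0.5, -3.0, -2.8]
gripper_width: 0.0153
time: 12.55
tool_pos: [0.6364, -0.0441, 0.0548]
orientation: [[-0.094, 0.996, -0.001], [0.996, 0.094, 0.003], [0.003, -0.001, -1.0]]
wrist_force: [1.3, -3.1, -1.8]
gripper_width: 0.0153
[ 0.63638817 -0.04410938  0.05478558] [ 1.3166029  -3.05002785 -1.82724299] [-0.55603832 -0.1926718  -0.0681839 ]
```

```bash

python3 -m inch '[0.016,0,0,0,0,0, 0.032,0,0,0,0,0, 0.048,0,0,0,0,0, 0.064,0,0,0,0,0, 0.08,0,0,0,0,0]'
python3 -m inch '[0.016,0,0,0,0,0, 0.032,0,0,0,0,0, 0.048,0,0,0,0,0, 0.064,0,0,0,0,0, 0.08,0,0,0,0,0]'
python3 -c "
from workcell import env
s=env.sense();print(s['tool_pos'],s['wrist_force'],s['ft_torque'])"
```

```text
time: 13.05
tool_pos: [0.6345, -0.0239, 0.0549]
orientation: [[-0.094, 0.996, -0.001], [0.996, 0.094, 0.003], [0.003, -0.0, -1.0]]
wrist_force: [0.7, -2.6, -2.5]
gripper_width: 0.0153
time: 13.55
tool_pos: [0.6325, -0.0036, 0.0549]
orientation: [[-0.094, 0.996, -0.001], [0.996, 0.094, 0.003], [0.003, -0.001, -1.0]]
wrist_force: [1.3, -2.1, -2.6]
gripper_width: 0.0155
[ 0.63254155 -0.00364997  0.05490031] [ 1.34089156 -2.08688826 -2.56704118] [-0.68507231 -0.25891339 -0.10305964]
```

```bash

python3 -m inch '[0.016,0,0,0,0,0, 0.032,0,0,0,0,0, 0.048,0,0,0,0,0, 0.064,0,0,0,0,0, 0.08,0,0,0,0,0]'
python3 -m inch '[0.014,0,0,0,0,0, 0.028,0,0,0,0,0, 0.042,0,0,0,0,0, 0.056,0,0,0,0,0, 0.07,0,0,0,0,0]'
python3 - <<'E'
from h import *
from workcell import env,vision
s=env.sense();print(s['tool_pos'],s['wrist_force'],s['ft_torque'])
f=vision.grab_frame('wrist');np.savez('w6.npz',**f);P=cloud(f)
x,y,z=P[...,0],P[...,1],P[...,2];I=f['img'].astype(int);b,r=I[...,0],I[...,2]
B=(np.abs(x-.626)<.035)&(y>.03)&(y<.1)&(z>.08)&(z<.14)&(r>b*1.5)&(r>50)
print(B.sum(),np.nanpercentile(y[B],[0.5,2,10]),np.nanpercentile(x[B],[1,50,99]),np.nanpercentile(z[B],[50,99]))
T=B&(y<np.nanpercentile(y[B],25));print('rim x',np.nanpercentile(x[T],[1,99]),y[T].mean())
cv2.imwrite('pics/w6.png',f['img'])
E
```

```text
time: 14.05
tool_pos: [0.6305, 0.0171, 0.0549]
orientation: [[-0.095, 0.996, -0.001], [0.996, 0.095, 0.003], [0.004, -0.001, -1.0]]
wrist_force: [0.9, -2.9, -2.1]
gripper_width: 0.0156
time: 14.55
tool_pos: [0.6287, 0.0349, 0.0548]
orientation: [[-0.095, 0.996, -0.002], [0.996, 0.095, 0.004], [0.004, -0.001, -1.0]]
wrist_force: [1.1, -1.1, 0.2]
gripper_width: 0.0154
[0.62865377 0.03490355 0.05481359] [ 1.11692701 -1.05192678  0.16769166] [ 1.28117842 -0.09996553 -0.12909238]
8746 [0.05844646 0.05981154 0.06270268] [0.60725876 0.62675731 0.64890984] [0.12093141 0.12901776]
rim x [0.60555665 0.64981802] 0.06307815998816553
```

View pics/w6.png

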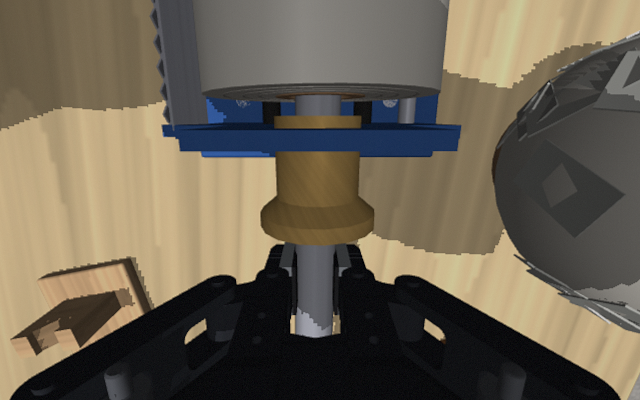

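The wrist image shows the spindle through the brass mouth (317,225) and into the roll's core (318,100). The bush rim is ~13 mm ahead of the pads, and the ball at right is clear. I'll push the last ~9 mm, then open partway and back off upward.

```bash

python3 -m inch '[0.008,0,0,0,0,0, 0.016,0,0,0,0,0, 0.024,0,0,0,0,0, 0.03,0,0,0,0,0, 0.036,0,0,0,0,0]'
python3 -m inch '[0,0,0,0,0,0, 0,0,0,0,0,0, 0,0,0,0,0,0, 0,0,0,0,0,0, 0,0,0,0,0,0]' 0.5
python3 - <<'E'
from h import *
from workcell import env,vision
s=env.sense();print(s['tool_pos'],s['wrist_force'],s['ft_torque'],s['gripper_width'])
f=vision.grab_frame('scene');np.savez('s7.npz',**f);P=cloud(f)
x,y,z=P[...,0],P[...,1],P[...,2]
S=(np.abs(x-(.64-.093*(y+.1)))<.03)&(z>.08)&(z<.15)&(y<-.03)&(y>-.3)
m,d,a,e,w=line(P[S]);print(S.sum(),m,d,m+a*d,m+e*d)
for lo in np.arange(-.24,-.03,.03):
    q=P[S&(y>lo)&(y<lo+.03)]
    if len(q): print(lo.round(2),len(q),np.percentile(q[:,2],[50,95]).round(4),q[:,0].mean().round(4))
E
```

```text
time: 15.1
tool_pos: [0.628, 0.0446, 0.0548]
orientation: [[-0.095, 0.995, -0.001], [0.995, 0.095, 0.004], [0.004, -0.001, -1.0]]
wrist_force: [2.4, -1.7, -4.1]
gripper_width: 0.0152
time: 15.6
tool_pos: [0.628, 0.0445, 0.0548]
orientation: [[-0.095, 0.995, -0.001], [0.995, 0.095, 0.004], [0.004, -0.001, -1.0]]
wrist_force: [-0.8, -0.3, -0.7]
gripper_width: 0.0426
[0.62796509 0.04454897 0.05483274] [-0.75153034 -0.34376373 -0.68545165] [ 0.00624744 -0.01580803  0.02103059] 0.04257930364909748
206 [ 0.64607557 -0.10372371] [-0.13452223  0.99091058] [ 0.65308472 -0.15535413] [ 0.63770312 -0.04205104]
-0.18 12 [0.116  0.1199] 0.6493
-0.15 55 [0.1164 0.1216] 0.6503
-0.12 66 [0.1155 0.1214] 0.647
-0.09 57 [0.112  0.1183] 0.6428
-0.06 16 [0.1114 0.115 ] 0.6372
```

Released, and the spindle stays put. I'll rise and go back above the handle.

```bash

python3 -m inch '[0,0,-0.06,0,0,0, 0,0,-0.14,0,0,0, 0,0,-0.22,0,0,0, 0,0,-0.28,0,0,0, 0,0,-0.3,0,0,0]' 0.35
python3 -m inch '[-0.15,0,0,0,0,0, -0.32,0,0,0,0,0, -0.5,0,0,0,0,0, -0.65,0,0,0,0,0, -0.71,0,0,0,0,0]'
python3 - <<'E'
from h import *
from workcell import env,vision
s=env.sense();print(s['tool_pos'],s['wrist_force'],s['gripper_width'])
for c in ['wrist','scene','top']:
    f=vision.grab_frame(c);P=cloud(f);np.savez(c+'8.npz',**f)
    x,y,z=P[...,0],P[...,1],P[...,2]
    S=(np.abs(x-(.638-.093*(y+.06)))<.025)&(z>.08)&(z<.13)&(y<.05)&(y>-.25)
    if S.sum()<10: print(c,S.sum()); continue
    m,d,a,e,w=line(P[S]);print(c,S.sum(),m,d,m+a*d,m+e*d)
    for lo in np.arange(-.2,.05,.03):
        q=P[S&(y>lo)&(y<lo+.03)]
        if len(q): print(lo.round(2),len(q),np.percentile(q[:,2],[50,95]).round(4),q[:,0].mean().round(4))
E
```

```text
time: 16.15
tool_pos: [0.6288, 0.0443, 0.132]
orientation: [[-0.095, 0.995, 0.001], [0.995, 0.095, 0.004], [0.004, 0.002, -1.0]]
wrist_force: [-0.1, 0.0, -0.4]
gripper_width: 0.0553
time: 16.65
tool_pos: [0.645, -0.137, 0.1311]
orientation: [[-0.091, 0.996, 0.001], [0.996, 0.091, 0.003], [0.003, 0.001, -1.0]]
wrist_force: [-0.8, -0.7, -0.2]
gripper_width: 0.0555
[ 0.64496201 -0.13697761  0.13114486] [-0.80416664 -0.69057798 -0.24823378] 0.055476680469320104
wrist 8879 [ 0.64250199 -0.08399556] [-0.09319382  0.99564799] [ 0.64952462 -0.15902278] [ 0.63498969 -0.00373694]
-0.17 1048 [0.1181 0.1203] 0.6483
-0.14 1913 [0.118  0.1202] 0.6462
-0.11 1979 [0.116  0.1198] 0.6437
-0.08 1450 [0.1121 0.1139] 0.6408
-0.05 1626 [0.1118 0.1137] 0.6379
-0.02 863 [0.1116 0.1134] 0.6359
scene 338 [ 0.64182805 -0.06357219] [-0.11082235  0.99384023] [ 0.65217836 -0.15639246] [0.62927084 0.04903917]
-0.17 31 [0.1172 0.121 ] 0.6514
-0.14 55 [0.1172 0.1216] 0.649
-0.11 78 [0.1138 0.1204] 0.6456
-0.08 40 [0.1104 0.1141] 0.6406
-0.05 37 [0.1107 0.1143] 0.6375
-0.02 44 [0.1107 0.1145] 0.6357
0.01 42 [0.1111 0.1147] 0.6326
0.04 11 [0.1111 0.1144] 0.6313
top 287 [ 0.63586573 -0.02288284] [-0.10462874  0.99451135] [ 0.64403979 -0.10057848] [0.62814276 0.05052506]
-0.11 37 [0.113  0.1187] 0.6437
-0.08 56 [0.1116 0.1154] 0.6392
-0.05 56 [0.1114 0.1157] 0.6366
-0.02 55 [0.1106 0.1154] 0.6343
0.01 59 [0.1097 0.1151] 0.6312
0.04 24 [0.1097 0.1132] 0.6293
```

The spindle lies level (axis ~0.105, direction −0.093), with the handle from y≈−0.167 to −0.097. I'll descend onto it and grip.

```bash

python3 -m inch '[0,0,0.06,0,0,0, 0,0,0.13,0,0,0, 0,0,0.2,0,0,0, 0,0,0.27,0,0,0, 0,0,0.304,0,0,0]'
python3 -m inch '[0,0,0,0,0,0, 0,0,0,0,0,0, 0,0,0,0,0,0, 0,0,0,0,0,0, 0,0,0,0,0,0]' 1 50
python3 -c "
from workcell import env
s=env.sense();print(s['tool_pos'],s['wrist_force'],s['ft_torque'])"
```

```text
time: 17.3
tool_pos: [0.6447, -0.1308, 0.0526]
orientation: [[-0.095, 0.995, -0.002], [0.995, 0.095, 0.005], [0.005, -0.001, -1.0]]
wrist_force: [-0.5, 0.3, 0.5]
gripper_width: 0.0556
time: 17.8
tool_pos: [0.6449, -0.1304, 0.053]
orientation: [[-0.095, 0.995, -0.001], [0.995, 0.095, 0.006], [0.006, -0.001, -1.0]]
wrist_force: [-1.0, 4.2, -1.1]
gripper_width: 0.029
[ 0.64488249 -0.13036014  0.05299921] [-0.97735058  4.17282345 -1.05561003] [ 0.83522316  0.09278202 -0.04106563]
```

```bash

python3 -m inch '[0.01,0,0,0,0,0, 0.024,0,0,0,0,0, 0.04,0,0,0,0,0, 0.056,0,0,0,0,0, 0.068,0,0,0,0,0]'
python3 -m inch '[0.016,0,0,0,0,0, 0.032,0,0,0,0,0, 0.048,0,0,0,0,0, 0.064,0,0,0,0,0, 0.08,0,0,0,0,0]'
python3 -c "
from workcell import env
s=env.sense();print(s['tool_pos'],s['wrist_force'],s['ft_torque'])"
```

```text
time: 18.3
tool_pos: [0.6433, -0.1131, 0.0531]
orientation: [[-0.095, 0.995, -0.001], [0.995, 0.095, 0.006], [0.006, -0.0, -1.0]]
wrist_force: [0.1, -4.3, -0.2]
gripper_width: 0.0287
time: 18.8
tool_pos: [0.6413, -0.0928, 0.0532]
orientation: [[-0.095, 0.995, -0.001], [0.995, 0.095, 0.006], [0.006, -0.001, -1.0]]
wrist_force: [-0.1, -3.4, -0.7]
gripper_width: 0.0283
[ 0.6413111  -0.09284637  0.05321693] [-0.13012733 -3.44255308 -0.731091  ] [-0.89738796 -0.12335609 -0.00878206]
```

```bash

python3 -m inch '[0.016,0,0,0,0,0, 0.032,0,0,0,0,0, 0.048,0,0,0,0,0, 0.064,0,0,0,0,0, 0.08,0,0,0,0,0]'
python3 -m inch '[0.013,0,0,0,0,0, 0.026,0,0,0,0,0, 0.039,0,0,0,0,0, 0.051,0,0,0,0,0, 0.06,0,0,0,0,0]'
python3 -c "
from workcell import env
s=env.sense();print(s['tool_pos'],s['wrist_force'],s['ft_torque'])"
```

```text
time: 19.3
tool_pos: [0.6394, -0.0726, 0.0534]
orientation: [[-0.096, 0.995, -0.001], [0.995, 0.096, 0.006], [0.006, -0.0, -1.0]]
wrist_force: [1.5, -4.1, -1.0]
gripper_width: 0.0287
time: 19.8
tool_pos: [0.6379, -0.0574, 0.0534]
orientation: [[-0.096, 0.995, -0.001], [0.995, 0.096, 0.006], [0.006, -0.0, -1.0]]
wrist_force: [0.0, -4.2, 0.4]
gripper_width: 0.0288
[ 0.63794738 -0.05737078  0.05344648] [ 0.0463377  -4.16737717  0.42982188] [-0.93908675 -0.08832257 -0.07432997]
```

```bash

python3 -m inch '[0.012,0,0,0,0,0, 0.024,0,0,0,0,0, 0.036,0,0,0,0,0, 0.048,0,0,0,0,0, 0.056,0,0,0,0,0]'
python3 -m inch '[0.006,0,0,0,0,0, 0.012,0,0,0,0,0, 0.018,0,0,0,0,0, 0.024,0,0,0,0,0, 0.03,0,0,0,0,0]'
python3 -c "
from workcell import env
s=env.sense();print(s['tool_pos'],s['wrist_force'],s['ft_torque'])"
```

```text
time: 20.3
tool_pos: [0.6366, -0.0431, 0.0535]
orientation: [[-0.096, 0.995, -0.001], [0.995, 0.096, 0.006], [0.006, -0.001, -1.0]]
wrist_force: [0.5, -4.0, -1.0]
gripper_width: 0.0289
time: 20.8
tool_pos: [0.6359, -0.0356, 0.0536]
orientation: [[-0.096, 0.995, -0.001], [0.995, 0.096, 0.006], [0.006, -0.0, -1.0]]
wrist_force: [1.3, -4.2, -0.7]
gripper_width: 0.0286
[ 0.63586695 -0.0355572   0.05356138] [ 1.30845932 -4.24427605 -0.69318484] [-0.93432662 -0.14912333 -0.00540298]
```

Sliding drag is ~4 N and the nose is about to enter the far bush. I'll drop to a light grip, which also limits the push, and inch in. A force guard between the typed moves will stop on any rise.

```bash
cat > g.py <<'E'
import sys
from workcell import env
s=env.sense();f=s['wrist_force'];F=-(f[1]*.9955-f[0]*.095)
print('axial %.1f y %.4f z %.4f M %.2f w %.4f'%(F,s['tool_pos'][1],s['tool_pos'][2],s['ft_torque'][0],s['gripper_width']),file=sys.stderr)
sys.exit(F>float(sys.argv[1]))
E
python3 -m inch '[0.004,0,0,0,0,0, 0.008,0,0,0,0,0, 0.012,0,0,0,0,0, 0.016,0,0,0,0,0, 0.018,0,0,0,0,0]' 1 30 >/dev/null
python3 g.py 7.5 || exit
python3 -m inch '[0.002,0,0,0,0,0, 0.004,0,0,0,0,0, 0.006,0,0,0,0,0, 0.008,0,0,0,0,0, 0.01,0,0,0,0,0]' >/dev/null
python3 g.py 7.5 || exit
python3 -m inch '[0.002,0,0,0,0,0, 0.004,0,0,0,0,0, 0.006,0,0,0,0,0, 0.008,0,0,0,0,0, 0.01,0,0,0,0,0]' >/dev/null
python3 g.py 7.5
```

```text
axial 3.9 y -0.0308 z 0.0534 M -0.87 w 0.0288
False
```

```bash
sed -i 's/sys.exit(F>/sys.exit(int(F>/; s/argv\[1\]))$/argv[1])))/' g.py; tail -1 g.py
python3 -m inch '[0.002,0,0,0,0,0, 0.004,0,0,0,0,0, 0.006,0,0,0,0,0, 0.008,0,0,0,0,0, 0.01,0,0,0,0,0]' >/dev/null
python3 g.py 7.5 || exit
python3 -m inch '[0.002,0,0,0,0,0, 0.004,0,0,0,0,0, 0.006,0,0,0,0,0, 0.008,0,0,0,0,0, 0.01,0,0,0,0,0]' >/dev/null
python3 g.py 7.5 || exit
python3 -m inch '[0.001,0,0,0,0,0, 0.002,0,0,0,0,0, 0.004,0,0,0,0,0, 0.005,0,0,0,0,0, 0.006,0,0,0,0,0]' >/dev/null
python3 g.py 7.5 || exit
python3 -m inch '[0.001,0,0,0,0,0, 0.002,0,0,0,0,0, 0.004,0,0,0,0,0, 0.005,0,0,0,0,0, 0.006,0,0,0,0,0]' >/dev/null
python3 g.py 7.5 || exit
python3 -m inch '[0.001,0,0,0,0,0, 0.002,0,0,0,0,0, 0.004,0,0,0,0,0, 0.005,0,0,0,0,0, 0.006,0,0,0,0,0]' >/dev/null
python3 g.py 7.5
```

```text
sys.exit(int(F>float(sys.argv[1])))axial 3.5 y -0.0283 z 0.0534 M -0.85 w 0.0288
axial 4.1 y -0.0257 z 0.0534 M -0.84 w 0.0290
axial 3.7 y -0.0243 z 0.0534 M -0.83 w 0.0286
axial 4.9 y -0.0229 z 0.0535 M -1.08 w 0.0291
axial 5.5 y -0.0216 z 0.0535 M -1.14 w 0.0284
```

```bash

python3 -m inch '[0.001,0,0,0,0,0, 0.002,0,0,0,0,0, 0.003,0,0,0,0,0, 0.004,0,0,0,0,0, 0.005,0,0,0,0,0]' >/dev/null
python3 g.py 8 || exit
python3 -m inch '[0.001,0,0,0,0,0, 0.002,0,0,0,0,0, 0.003,0,0,0,0,0, 0.004,0,0,0,0,0, 0.004,0,0,0,0,0]' >/dev/null
python3 g.py 8 || exit
python3 -m inch '[0.001,0,0,0,0,0, 0.002,0,0,0,0,0, 0.003,0,0,0,0,0, 0.003,0,0,0,0,0, 0.003,0,0,0,0,0]' >/dev/null
python3 g.py 8 || exit
python3 -m inch '[0.001,0,0,0,0,0, 0.002,0,0,0,0,0, 0.003,0,0,0,0,0, 0.003,0,0,0,0,0, 0.003,0,0,0,0,0]' >/dev/null
python3 g.py 8
```

```text
axial 5.9 y -0.0207 z 0.0535 M -1.18 w 0.0283
axial 5.9 y -0.0198 z 0.0535 M -1.10 w 0.0284
axial 5.3 y -0.0194 z 0.0535 M -1.14 w 0.0288
axial 6.9 y -0.0193 z 0.0535 M -1.47 w 0.0290
```

```bash

python3 -m inch '[0.001,0,0,0,0,0, 0.002,0,0,0,0,0, 0.002,0,0,0,0,0, 0.002,0,0,0,0,0, 0.002,0,0,0,0,0]' >/dev/null
python3 g.py 11 || exit
python3 -m inch '[0.001,0,0,0,0,0, 0.002,0,0,0,0,0, 0.002,0,0,0,0,0, 0.002,0,0,0,0,0, 0.002,0,0,0,0,0]' >/dev/null
python3 g.py 11
```

```text
axial 7.4 y -0.0194 z 0.0536 M -1.40 w 0.0287
axial 7.1 y -0.0194 z 0.0536 M -1.33 w 0.0287
```

```bash

python3 -m inch '[0.001,0,0,0,0,0, 0.002,0,0,0,0,0, 0.003,0,0,0,0,0, 0.004,0,0,0,0,0, 0.004,0,0,0,0,0]' >/dev/null
python3 g.py 12 || exit
python3 -m inch '[0.001,0,0,0,0,0, 0.002,0,0,0,0,0, 0.003,0,0,0,0,0, 0.004,0,0,0,0,0, 0.005,0,0,0,0,0]' >/dev/null
python3 g.py 12
```

```text
axial 9.4 y -0.0194 z 0.0537 M -1.76 w 0.0287
axial 8.1 y -0.0194 z 0.0537 M -1.60 w 0.0288
```

It has stopped solid at y=−0.0194, after ~4.5 mm of light spring starting at about −0.0235. One slightly firmer push, with a check of side forces, to tell home from a jam.

```bash
python3 -m inch '[0.002,0,0,0,0,0, 0.004,0,0,0,0,0, 0.006,0,0,0,0,0, 0.008,0,0,0,0,0, 0.009,0,0,0,0,0]'
python3 g.py 12;  python3 - <<'E'
from workcell import env,vision
from h import *
s=env.sense();print(s['wrist_force'],s['ft_torque'],s['tool_pos'])
for c in ['wrist','scene']:
    f=vision.grab_frame(c);P=cloud(f);np.savez(c+'9.npz',**f);x,y,z=P[...,0],P[...,1],P[...,2]
    I=f['img'].astype(int);b,r=I[...,0],I[...,2]
    S=(np.abs(x-(.638-.093*(y+.06)))<.025)&(z>.08)&(z<.125)&(y<.056)&(y>-.25)
    for lo in np.arange(-.06,.06,.01):
        q=P[S&(y>lo)&(y<lo+.01)]
        if len(q): print(c,lo.round(2),len(q),np.percentile(q[:,2],[50,95]).round(4),q[:,0].mean().round(4))
E
```

```text
time: 28.3
tool_pos: [0.6333, -0.0183, 0.0538]
orientation: [[-0.092, 0.996, -0.001], [0.996, 0.092, -0.001], [-0.001, -0.001, -1.0]]
wrist_force: [1.4, -9.9, -3.4]
gripper_width: 0.0286
[ 1.42089201 -9.88860132 -3.35680216] [-1.96210943 -0.19708602  0.1963987 ] [ 0.63330896 -0.01827011  0.05382314]
wrist -0.05 30 [0.1108 0.1148] 0.6238
wrist -0.04 1006 [0.1194 0.1216] 0.6353
wrist -0.03 1643 [0.1195 0.1217] 0.6348
wrist -0.02 2057 [0.1192 0.1218] 0.6323
wrist -0.01 2862 [0.118  0.1217] 0.6348
wrist 0.0 1698 [0.1193 0.1213] 0.6323
wrist 0.01 1836 [0.1192 0.1213] 0.6313
wrist 0.02 1809 [0.1156 0.1199] 0.6313
wrist 0.03 1209 [0.1136 0.1152] 0.6296
wrist 0.04 1297 [0.1135 0.1152] 0.6289
wrist 0.05 830 [0.1133 0.1151] 0.628
scene -0.04 1 [0.1243 0.1243] 0.614
scene -0.03 9 [0.1183 0.1216] 0.6234
scene -0.02 29 [0.1189 0.1235] 0.6314
scene -0.01 61 [0.113  0.1233] 0.6412
scene 0.0 25 [0.1165 0.1215] 0.6366
scene 0.01 25 [0.1169 0.1234] 0.6348
scene 0.02 35 [0.1143 0.1219] 0.6321
scene 0.03 17 [0.1131 0.1157] 0.6312
scene 0.04 11 [0.1133 0.116 ] 0.6292
scene 0.05 2 [0.1127 0.1137] 0.6337axial 10.0 y -0.0183 z 0.0538 M -1.96 w 0.0286
```

```bash
python3 - <<'E'
from h import *
f8=dict(np.load('wrist8.npz'));f9=dict(np.load('wrist9.npz'))
for f,c in((f8,-.097),(f9,.025)):
    P=cloud(f);x,y,z=P[...,0],P[...,1],P[...,2]
    S=(np.abs(x-(.638-.093*(y+.06)))<.005)&(z>.08)&(z<.125)
    for lo in np.arange(c-.008,c+.008,.001):
        q=P[S&(y>lo)&(y<lo+.001)]
        print(lo.round(4),len(q),q[:,2].max().round(4) if len(q) else '',np.median(q[:,2]).round(4) if len(q) else '')
E
```

```text
-0.105 28 0.1209 0.119
-0.104 26 0.1211 0.1189
-0.103 26 0.1211 0.1194
-0.102 25 0.1204 0.1191
-0.101 24 0.1203 0.1188
-0.1 28 0.1205 0.1189
-0.099 23 0.1205 0.1192
-0.098 26 0.1206 0.1191
-0.097 26 0.1202 0.119
-0.096 27 0.1209 0.1188
-0.095 25 0.1204 0.1191
-0.094 26 0.1209 0.119
-0.093 27 0.1206 0.119
-0.092 28 0.1202 0.1183
-0.091 32 0.1194 0.1169
-0.09 29 0.1173 0.1159
-0.089 27 0.1165 0.115
0.017 72 0.1218 0.1204
0.018 70 0.1219 0.1204
0.019 72 0.1224 0.1205
0.02 82 0.1215 0.1201
0.021 99 0.1217 0.1193
0.022 106 0.1203 0.1172
0.023 65 0.1186 0.1166
0.024 78 0.1181 0.1165
0.025 70 0.118 0.1166
0.026 70 0.1179 0.1165
0.027 86 0.1183 0.1165
0.028 89 0.1178 0.1149
0.029 73 0.1158 0.1143
0.03 68 0.1164 0.1143
0.031 72 0.1157 0.1143
0.032 72 0.1162 0.1142
```

No slip: the handle's edge moved 113 mm and the tool 112.5 mm. It still crept 1.1 mm on that push, so it was stiction and not yet surely home. Continuing gently.

```bash
python3 -m inch '[0.002,0,0,0,0,0, 0.004,0,0,0,0,0, 0.006,0,0,0,0,0, 0.006,0,0,0,0,0, 0.006,0,0,0,0,0]' | sed -n 2,4p
python3 g.py 12 || exit
python3 -m inch '[0.002,0,0,0,0,0, 0.004,0,0,0,0,0, 0.006,0,0,0,0,0, 0.006,0,0,0,0,0, 0.006,0,0,0,0,0]' | sed -n 2,4p
python3 g.py 12
```

```text
tool_pos: [0.6333, -0.0178, 0.0539]
orientation: [[-0.092, 0.996, -0.0], [0.996, 0.092, -0.002], [-0.002, -0.0, -1.0]]
wrist_force: [2.4, -9.9, -3.4]
tool_pos: [0.6333, -0.0174, 0.0539]
orientation: [[-0.091, 0.996, 0.0], [0.996, 0.091, -0.003], [-0.003, -0.0, -1.0]]
wrist_force: [1.5, -9.1, -4.1]axial 10.0 y -0.0178 z 0.0539 M -1.83 w 0.0287
axial 9.2 y -0.0174 z 0.0539 M -1.91 w 0.0285
```

```bash
cat > edge.py <<'E'
from h import *
from workcell import env,vision
def edge(f):
    P=cloud(f);x,y,z=P[...,0],P[...,1],P[...,2]
    S=(np.abs(x-(.638-.093*(y+.06)))<.004)&(z>.08)&(z<.125)&(y>.005)&(y<.05)
    Y,Z=y[S],z[S];b=np.arange(.010,.042,.0005);m=np.array([np.median(Z[np.abs(Y-k)<.0007]) for k in b])
    c=lambda t:np.interp(-t,-m[np.argmax(m):],b[np.argmax(m):])
    i=lambda t:b[np.where(m>t)[0][-1]]
    return i(.1182),i(.1155)
if __name__=='__main__':
    f9=dict(np.load('wrist9.npz'));print('before',edge(f9))
    for k in range(2):
        s=env.sense();f=vision.grab_frame('wrist');np.savez('wrist10.npz',**f);print(s['tool_pos'],edge(f))
E
python3 edge.py
```

```text
before (np.float64(0.022000000000000013), np.float64(0.028000000000000018))
[ 0.63329268 -0.01742814  0.05393759] (np.float64(0.023000000000000013), np.float64(0.02900000000000002))
[ 0.63328545 -0.01745778  0.05394643] (np.float64(0.022500000000000013), np.float64(0.02900000000000002))
```

```bash
python3 -m inch '[0.002,0,0,0,0.003,0, 0.004,0,0,0,0.003,0, 0.006,0,0,0,0.003,0, 0.008,0,0,0,0.003,0, 0.01,0,0,0,0.003,0]' | sed -n 3,4p
python3 g.py 13 || exit
python3 -m inch '[0.002,0,0,0,0.002,0, 0.004,0,0,0,0.002,0, 0.006,0,0,0,0.002,0, 0.007,0,0,0,0.002,0, 0.008,0,0,0,0.002,0]' | sed -n 3,4p
python3 g.py 13; python3 edge.py
```

```text
orientation: [[-0.091, 0.996, 0.0], [0.996, 0.091, 0.0], [-0.0, 0.0, -1.0]]
wrist_force: [1.9, -11.6, -3.3]
orientation: [[-0.09, 0.996, 0.0], [0.996, 0.09, 0.002], [0.002, 0.001, -1.0]]
wrist_force: [2.4, -10.3, -5.2]
before (np.float64(0.022000000000000013), np.float64(0.028000000000000018))
[ 0.63319694 -0.01536079  0.05406964] (np.float64(0.024500000000000015), np.float64(0.03100000000000002))
[ 0.63317647 -0.01533333  0.0540518 ] (np.float64(0.024500000000000015), np.float64(0.03100000000000002))axial 11.7 y -0.0161 z 0.0540 M -2.09 w 0.0289
axial 10.4 y -0.0154 z 0.0541 M -2.13 w 0.0287
```

The spindle does advance with the tool, but drag has risen to ~10 N and the hand's yaw and pitch have drifted, so the hold is probably strained sideways. I'll open, let it settle and regrip true.

```bash
python3 -m inch '[0,0,0,0,0,0, 0,0,0,0,0,0, 0,0,0,0,0,0, 0,0,0,0,0,0, 0,0,0,0,0,0]' 0.5 30 | sed -n 2,5p
python3 edge.py; python3 - <<'E'
from h import *
f=dict(np.load('wrist10.npz'));P=cloud(f);x,y,z=P[...,0],P[...,1],P[...,2]
for nm,lo,hi,zm in(('handle',-.04,.02,.112),('shaft',.033,.056,.106)):
    S=(np.abs(x-(.629-.093*(y-.04)))<.02)&(z>zm)&(z<.125)&(y>lo)&(y<hi)
    q=P[S];q=q[q[:,2]>.112 if nm=='shaft' else q[:,2]>.116]
    A=np.c_[q[:,1],np.ones(len(q))];print(nm,len(q),'x(y)',np.linalg.lstsq(A,q[:,0],rcond=None)[0],'z(y)',np.linalg.lstsq(A,q[:,2],rcond=None)[0],q[:,:].mean(0))
from workcell import env
print(env.sense()['wrist_force'])
E
```

```text
tool_pos: [0.6332, -0.015, 0.0541]
orientation: [[-0.09, 0.996, 0.0], [0.996, 0.09, 0.002], [0.002, 0.001, -1.0]]
wrist_force: [0.3, 0.4, 0.4]
gripper_width: 0.0429
before (np.float64(0.022000000000000013), np.float64(0.028000000000000018))
handle 4842 x(y) [-0.08384246  0.63383531] z(y) [0.00027839 0.11760962] [ 0.63438411 -0.00654563  0.1176078 ]
shaft 645 x(y) [-0.0938075   0.63403878] z(y) [0.00369492 0.1123443 ] [0.62982094 0.04496274 0.11251043]
[-0.02929635  0.0214988  -0.67867666]Traceback (most recent call last):
  File "edge.py", line 13, in <module>
    s=env.sense();f=vision.grab_frame('wrist');np.savez('wrist10.npz',**f);print(s['tool_pos'],edge(f))
                                                                                               ~~~~^^^
  File "edge.py", line 9, in edge
    return i(.1182),i(.1155)
           ~^^^^^^^
  File "edge.py", line 8, in <lambda>
    i=lambda t:b[np.where(m>t)[0][-1]]
                 ~~~~~~~~~~~~~~~~^^^^
IndexError: index -1 is out of bounds for axis 0 with size 0
```

On release the spindle settled ~2 mm lower: the shaft top went from 0.1143 to 0.1125. The hand had been lifting it, which caused the drag. I'll lower the hand 2 mm, correct yaw and regrip.

```bash
python3 -m inch '[0,0,0.003,0,0,-0.003, 0,0,0.006,0,0,-0.003, 0,0,0.008,0,0,-0.003, 0,0,0.008,0,0,-0.003, 0,0,0.008,0,0,-0.003]' | sed -n 2,5p
python3 -m inch '[0,0,0,0,0,0, 0,0,0,0,0,0, 0,0,0,0,0,0, 0,0,0,0,0,0, 0,0,0,0,0,0]' 1 35 | sed -n 2,5p
python3 g.py 13 || exit
python3 -m inch '[0.002,0,0,0,0,0, 0.004,0,0,0,0,0, 0.006,0,0,0,0,0, 0.008,0,0,0,0,0, 0.008,0,0,0,0,0]' | sed -n 2,4p
python3 g.py 13
```

```text
tool_pos: [0.6332, -0.0151, 0.0521]
orientation: [[-0.095, 0.995, 0.0], [0.995, 0.095, 0.002], [0.002, 0.001, -1.0]]
wrist_force: [1.3, 0.6, -0.2]
gripper_width: 0.0427
tool_pos: [0.6337, -0.0151, 0.0523]
orientation: [[-0.095, 0.995, 0.001], [0.995, 0.095, 0.002], [0.002, 0.002, -1.0]]
wrist_force: [5.0, 0.5, 2.4]
gripper_width: 0.0289
tool_pos: [0.6336, -0.0148, 0.0525]
orientation: [[-0.094, 0.996, 0.002], [0.996, 0.094, 0.0], [-0.0, 0.002, -1.0]]
wrist_force: [4.1, -7.3, 1.6]axial -0.0 y -0.0151 z 0.0523 M 0.02 w 0.0289
axial 7.6 y -0.0148 z 0.0525 M -1.54 w 0.0289
```

```bash
python3 -m inch '[0.002,0.002,-0.001,0,0.001,0, 0.004,0.003,-0.002,0,0.001,0, 0.006,0.003,-0.002,0,0.001,0, 0.008,0.003,-0.002,0,0.001,0, 0.01,0.003,-0.002,0,0.001,0]' | sed -n 2,4p
python3 g.py 13 || exit
python3 -m inch '[0.002,0.001,0,0,0,0, 0.004,0.001,0,0,0,0, 0.006,0.001,0,0,0,0, 0.008,0.001,0,0,0,0, 0.01,0.001,0,0,0,0]' | sed -n 2,4p
python3 g.py 13
```

```text
tool_pos: [0.6335, -0.0127, 0.0526]
orientation: [[-0.094, 0.996, 0.001], [0.996, 0.094, 0.001], [0.001, 0.001, -1.0]]
wrist_force: [-0.1, -6.3, -1.8]
tool_pos: [0.6334, -0.0112, 0.0526]
orientation: [[-0.093, 0.996, 0.0], [0.996, 0.093, -0.0], [-0.0, 0.0, -1.0]]
wrist_force: [2.5, -8.1, -0.2]axial 6.3 y -0.0127 z 0.0526 M -1.05 w 0.0287
axial 8.3 y -0.0112 z 0.0526 M -1.62 w 0.0289
```

```bash
python3 -m inch '[0.002,0,0,0,0,0, 0.004,0,0,0,0,0, 0.006,0,0,0,0,0, 0.008,0,0,0,0,0, 0.01,0,0,0,0,0]' | sed -n 2,4p
python3 g.py 12 || exit
python3 -m inch '[0.002,0,0,0,0.001,-0.001, 0.004,0,0,0,0.001,-0.001, 0.006,0,0,0,0.001,-0.001, 0.007,0,0,0,0.001,-0.001, 0.008,0,0,0,0.001,-0.001]' | sed -n 2,4p
python3 g.py 12 || exit
python3 -m inch '[0.002,0,0,0,0.001,-0.001, 0.004,0,0,0,0.001,-0.001, 0.006,0,0,0,0.001,-0.001, 0.007,0,0,0,0.001,-0.001, 0.008,0,0,0,0.001,-0.001]' | sed -n 2,4p
python3 g.py 12
```

```text
tool_pos: [0.6331, -0.01, 0.0526]
orientation: [[-0.092, 0.996, 0.001], [0.996, 0.092, -0.002], [-0.002, 0.0, -1.0]]
wrist_force: [2.9, -9.5, -0.5]
tool_pos: [0.6329, -0.0093, 0.0527]
orientation: [[-0.093, 0.996, 0.001], [0.996, 0.093, -0.002], [-0.002, 0.001, -1.0]]
wrist_force: [2.8, -9.2, 0.5]
tool_pos: [0.6327, -0.0085, 0.0527]
orientation: [[-0.094, 0.996, 0.001], [0.996, 0.094, -0.002], [-0.002, 0.001, -1.0]]
wrist_force: [2.4, -8.5, 0.5]axial 9.8 y -0.0100 z 0.0526 M -1.82 w 0.0289
axial 9.4 y -0.0093 z 0.0527 M -1.82 w 0.0287
axial 8.7 y -0.0085 z 0.0527 M -1.84 w 0.0292
```

```bash
python3 - <<'E'
from h import *
from workcell import env,vision
import sys
def prof(f,t):
    P=cloud(f);x,y,z=P[...,0],P[...,1],P[...,2]
    S=(np.abs(x-(.634-.093*y))<.004)&(z>.1)&(z<.125)&(y>.0)&(y<.056)
    Y,Z=y[S]-t,z[S];b=np.arange(.030,.060,.001)
    return [round(1e3*float(np.median(Z[np.abs(Y-k)<.0006])),1) if (np.abs(Y-k)<.0006).any() else 0 for k in b]
print(prof(dict(np.load('wrist9.npz')),-.0182))
s=env.sense();f=vision.grab_frame('wrist');np.savez('wrist11.npz',**f);print(prof(f,s['tool_pos'][1]))
print(proj(f,[.634,-.0085,.12]))
E
```

```text
[120.8, 120.7, 120.5, 120.6, 120.5, 120.7, 120.6, 120.7, 120.5, 120.0, 119.1, 117.0, 116.8, 116.6, 116.8, 116.7, 116.7, 114.8, 114.3, 114.3, 114.4, 114.3, 114.4, 114.5, 114.4, 114.3, 114.4, 114.4, 114.3, 114.4]
[118.5, 118.4, 118.4, 118.2, 118.4, 118.2, 118.2, 118.3, 118.2, 117.7, 116.0, 114.6, 114.5, 114.7, 114.6, 114.5, 113.9, 112.5, 112.2, 112.2, 112.3, 112.3, 112.1, 112.4, 112.0, 112.4, 112.4, 112.3, 112.3, 112.2]
[314.37048851 296.37413577]
```

No slip; it is still travelling at ~9 N drag. Continuing.

```bash
python3 -m inch '[0.002,0.001,0,0,0.001,-0.001, 0.004,0.002,0,0,0.001,-0.001, 0.006,0.002,0,0,0.001,-0.001, 0.008,0.002,0,0,0.001,-0.001, 0.01,0.002,0,0,0.001,-0.001]' | sed -n 2,4p
python3 g.py 13 || exit
python3 -m inch '[0.002,0.001,0,0,0.001,0, 0.004,0.001,0,0,0.001,0, 0.006,0.001,0,0,0.001,0, 0.008,0.001,0,0,0.001,0, 0.01,0.001,0,0,0.001,0]' | sed -n 2,4p
python3 g.py 13 || exit
python3 -m inch '[0.002,0,0,0,0.001,0, 0.004,0,0,0,0.001,0, 0.006,0,0,0,0.001,0, 0.008,0,0,0,0.001,0, 0.01,0,0,0,0.001,0]' | sed -n 2,4p
python3 g.py 13
```

```text
tool_pos: [0.6328, -0.0071, 0.0527]
orientation: [[-0.095, 0.995, 0.001], [0.995, 0.095, -0.001], [-0.001, 0.0, -1.0]]
wrist_force: [2.0, -7.6, -1.5]
tool_pos: [0.6328, -0.0061, 0.0527]
orientation: [[-0.094, 0.996, 0.0], [0.996, 0.094, -0.002], [-0.002, 0.0, -1.0]]
wrist_force: [2.3, -12.5, -1.1]
tool_pos: [0.6325, -0.0058, 0.0528]
orientation: [[-0.093, 0.996, 0.001], [0.996, 0.093, -0.002], [-0.003, 0.0, -1.0]]
wrist_force: [2.4, -14.8, -0.1]axial 7.8 y -0.0071 z 0.0527 M -1.78 w 0.0288
axial 12.7 y -0.0061 z 0.0527 M -2.43 w 0.0291
axial 14.9 y -0.0058 z 0.0528 M -3.03 w 0.0294
```

The force now climbs steeply, 7.8 → 12.7 → 14.9 N over the last 0.3 mm, which looks like the buffer. One repeat of the same gentle push to confirm it is solid.

```bash
python3 -m inch '[0.002,0,0,0,0.001,0, 0.004,0,0,0,0.001,0, 0.006,0,0,0,0.001,0, 0.008,0,0,0,0.001,0, 0.009,0,0,0,0.001,0]' | sed -n 2,4p
python3 g.py 13
python3 - <<'E'
from h import *
from workcell import env,vision
def prof(f,t):
    P=cloud(f);x,y,z=P[...,0],P[...,1],P[...,2]
    S=(np.abs(x-(.634-.093*y))<.004)&(z>.1)&(z<.125)&(y>.0)&(y<.056)
    Y,Z=y[S]-t,z[S];b=np.arange(.036,.052,.001)
    return [round(1e3*float(np.median(Z[np.abs(Y-k)<.0006])),1) if (np.abs(Y-k)<.0006).any() else 0 for k in b]
s=env.sense();f=vision.grab_frame('wrist');np.savez('wrist12.npz',**f);print(prof(dict(np.load('wrist11.npz')),-.0085));print(prof(f,s['tool_pos'][1]))
E
```

```text
tool_pos: [0.6324, -0.0058, 0.0528]
orientation: [[-0.091, 0.996, 0.001], [0.996, 0.091, -0.004], [-0.004, 0.001, -1.0]]
wrist_force: [4.2, -15.4, -0.7]
[118.2, 118.2, 118.1, 117.5, 115.9, 114.5, 114.5, 114.7, 114.6, 114.5, 113.8, 112.4, 112.2, 112.3, 112.4, 112.2]
[118.5, 118.4, 118.2, 117.9, 116.2, 114.6, 114.6, 114.7, 114.6, 114.6, 114.2, 112.7, 112.3, 112.3, 112.2, 112.4]axial 15.7 y -0.0058 z 0.0528 M -2.99 w 0.0290
```

Solid at y=−0.0058 with 15.7 N and no slip. To rule out another strained hold I'll release, regrip true and repeat the gentle push.

```bash
python3 -m inch '[0,0,0,0,0,0, 0,0,0,0,0,0, 0,0,0,0,0,0, 0,0.003,0,0,0.0025,-0.002, 0,0.003,0,0,0.0025,-0.002]' 0.5 35 | sed -n 2,4p
python3 -m inch '[0,0,0,0,0,0, 0,0,0,0,0,0, 0,0,0,0,0,0, 0,0,0,0,0,0, 0,0,0,0,0,0]' 1 35 | sed -n 2,4p
python3 - <<'E'
from h import *
from workcell import env,vision
def prof(f,t):
    P=cloud(f);x,y,z=P[...,0],P[...,1],P[...,2]
    S=(np.abs(x-(.634-.093*y))<.004)&(z>.1)&(z<.125)&(y>.0)&(y<.056)
    Y,Z=y[S]-t,z[S];b=np.arange(.036,.052,.001)
    return [round(1e3*float(np.median(Z[np.abs(Y-k)<.0006])),1) if (np.abs(Y-k)<.0006).any() else 0 for k in b]
s=env.sense();f=vision.grab_frame('wrist');np.savez('wrist13.npz',**f);print(s['wrist_force'],prof(dict(np.load('wrist12.npz')),-.0058));print(prof(f,-.0058))
E
python3 -m inch '[0.002,0,0,0,0,0, 0.004,0,0,0,0,0, 0.005,0,0,0,0,0, 0.006,0,0,0,0,0, 0.007,0,0,0,0,0]' | sed -n 2,4p
python3 g.py 13 || exit
python3 -m inch '[0.002,0,0,0,0.001,0, 0.004,0,0,0,0.001,0, 0.006,0,0,0,0.001,0, 0.008,0,0,0,0.001,0, 0.009,0,0,0,0.001,0]' | sed -n 2,4p
python3 g.py 13
```

```text
tool_pos: [0.6332, -0.0056, 0.0529]
orientation: [[-0.095, 0.995, 0.001], [0.995, 0.095, 0.001], [0.001, 0.001, -1.0]]
wrist_force: [0.3, 0.2, 0.3]
tool_pos: [0.6333, -0.0055, 0.0529]
orientation: [[-0.095, 0.995, 0.001], [0.995, 0.095, 0.001], [0.001, 0.001, -1.0]]
wrist_force: [0.0, 0.4, 3.1]
[0.04844215 0.44545305 3.12237879] [118.5, 118.4, 118.2, 117.9, 116.1, 114.6, 114.6, 114.7, 114.6, 114.6, 114.1, 112.6, 112.3, 112.3, 112.2, 112.3]
[118.0, 118.0, 117.6, 116.6, 114.7, 114.0, 114.2, 114.1, 114.3, 114.0, 112.7, 112.1, 112.0, 112.0, 112.1, 112.1]
tool_pos: [0.6333, -0.0055, 0.053]
orientation: [[-0.094, 0.996, 0.001], [0.996, 0.094, -0.001], [-0.001, 0.001, -1.0]]
wrist_force: [1.7, -8.7, -0.2]
tool_pos: [0.6332, -0.0052, 0.053]
orientation: [[-0.093, 0.996, 0.002], [0.996, 0.093, -0.002], [-0.002, 0.002, -1.0]]
wrist_force: [2.1, -11.7, -0.8]axial 8.8 y -0.0055 z 0.0530 M -1.87 w 0.0288
axial 11.8 y -0.0052 z 0.0530 M -2.32 w 0.0287
```

```bash
python3 -m inch '[0.002,0,0,0,0.001,-0.001, 0.004,0,0,0,0.001,-0.001, 0.006,0,0,0,0.001,-0.001, 0.008,0,0,0,0.001,-0.001, 0.009,0,0,0,0.001,-0.001]' | sed -n 2,4p
python3 g.py 14.5 || exit
python3 -m inch '[0.002,0,0,0,0.001,-0.001, 0.004,0,0,0,0.001,-0.001, 0.006,0,0,0,0.001,-0.001, 0.008,0,0,0,0.001,-0.001, 0.009,0,0,0,0.001,-0.001]' | sed -n 2,4p
python3 g.py 13
```

```text
tool_pos: [0.6332, -0.0052, 0.0531]
orientation: [[-0.093, 0.996, 0.002], [0.996, 0.093, -0.003], [-0.003, 0.002, -1.0]]
wrist_force: [2.2, -13.2, -1.6]
tool_pos: [0.6331, -0.0052, 0.0531]
orientation: [[-0.093, 0.996, 0.003], [0.996, 0.093, -0.004], [-0.004, 0.002, -1.0]]
wrist_force: [3.2, -14.6, -1.0]axial 13.4 y -0.0052 z 0.0531 M -2.69 w 0.0294
axial 14.8 y -0.0052 z 0.0531 M -2.90 w 0.0292
```

It stopped solid at the same place again (14.8 N, no creep), so it is home. I'll let go, lift clear and check.

```bash
python3 -m inch '[0,0,0,0,0,0, 0,0,0,0,0,0, 0,0,0,0,0,0, 0,0,0,0,0,0, 0,0,0,0,0,0]' 0.5 | sed -n 5p
python3 -m inch '[0,0,-0.06,0,0,0, 0,0,-0.14,0,0,0, 0,0,-0.24,0,0,0, 0,0,-0.36,0,0,0, 0,0,-0.48,0,0,0]' | sed -n 1,4p
python3 -m inch '[-0.1,0,0,0,0,0, -0.2,0,0,0,0,0, -0.3,0,0,0,0,0, -0.36,0,0,0,0,0, -0.4,0,0,0,0,0]' | sed -n 1,4p
python3 - <<'E'
from h import *
from workcell import env,vision
f0=dict(np.load('scene0.npz'));f=vision.grab_frame('scene')
t=vision.grab_frame('top');w=vision.grab_frame('wrist')
P=cloud(w);x,y,z=P[...,0],P[...,1],P[...,2]
S=(np.abs(x-(.634-.093*y))<.004)&(z>.1)&(z<.125)&(y>.0)&(y<.056);Y,Z=y[S],z[S]
print([(round(float(k),3),round(1e3*float(np.median(Z[np.abs(Y-k)<.0006])),1)) for k in np.arange(.028,.048,.001) if (np.abs(Y-k)<.0006).any()])
cv2.imwrite('pics/end.png',np.hstack([cv2.resize(f['img'][100:330,190:520],(400,280)),cv2.resize(t['img'][80:310,180:480],(400,280))]))
print(env.sense()['wrist_force'])
E
```

```text
gripper_width: 0.0432
time: 41.3
tool_pos: [0.6326, -0.0045, 0.1754]
orientation: [[-0.093, 0.996, 0.003], [0.996, 0.093, -0.003], [-0.004, 0.003, -1.0]]
wrist_force: [0.5, -0.6, 0.3]
time: 41.8
tool_pos: [0.6419, -0.1053, 0.1764]
orientation: [[-0.092, 0.996, 0.004], [0.996, 0.092, -0.004], [-0.004, 0.003, -1.0]]
wrist_force: [-0.2, 0.5, 0.9]
[(0.028, 117.7), (0.029, 117.6), (0.03, 118.3), (0.031, 117.8), (0.032, 117.5), (0.033, 116.9), (0.034, 114.5), (0.035, 114.2), (0.036, 114.1), (0.037, 114.0), (0.038, 114.2), (0.039, 114.0)]
[-0.89476612  0.80042137 -0.21035608]
```

View pics/end.png

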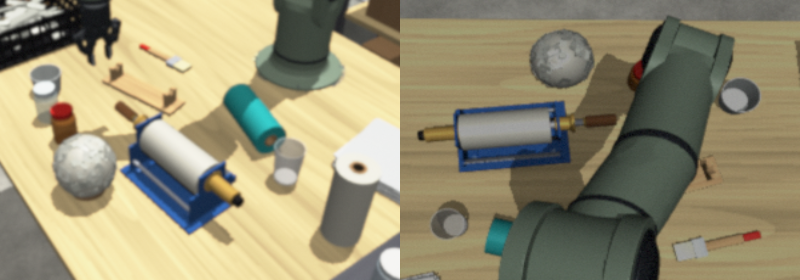

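The spindle is in the dispenser with only the handle out (scene crop (128,110), top crop (600,120)). The rest is empty and the other things are where they were. The handle edge sits at y≈0.0335, within ~0.5 mm of the pushed-home position. Handing in.

```bash
python3 -c "
from workcell import env
print(env.sign_off(), env.sense()['time'])"
```

```text
the job is handed in; nothing more can be done
the job is handed in; nothing more can be done
```

The spindle is through the roll and both bushes, stopped solid against the brake, and the robot has let go and is clear of everything. I handed the job in at about 42 s; no verdict was reported.

**How it went**
- **First hold:** I lifted the spindle by mid-shaft, entered the flared bush and pushed it into the core until the pads were about 4 mm from the mouth. The force along the spindle stayed around 3 N.
- **Second hold:** I took the wooden handle and pushed on. The drag was 4–10 N, then the force rose steeply to about 15 N with no further movement.
- **Home check:** I released, gripped again and repeated the push. It stopped at the same place at 14.8 N, with no slip in the grip. The highest force along the spindle I read was about 15.7 N, below the 25 N limit. I only read it at the end of each move, so a brief higher peak can't be ruled out.

**Last checks:** After release the handle sat within about 0.5 mm of the pushed-in position. Nothing else appeared to have moved in the final picture, though the arm hid part of the top view.

**What failed or disagreed**
- **Missed grasp:** The first grip closed above the shaft because the fingertips were about 32 mm higher than the reported tool position. I corrected for this, and the spindle was not disturbed.
- **False stop:** Partway in, the spindle stuck at 7–9 N and then crept on, because the hand was lifting it about 2 mm. I released and gripped it straight before going on.
- **Depth:** My estimates of how far the nose went in run from about 294 to 300 mm. "Home" therefore rests on the repeated solid stop, not on a measured depth.

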